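# Take the egg rings apart and hang them up

### The job

The egg rings are washed. Press each loose base up out of its ring by lowering the ring over the upturned egg cup (never tip a base up on edge), and lay the bases flat and side by side on the floor of the black tray to dry. Hang all three empty rings by the ring, handle down, in the low cupboard, one on each hook, and leave the red-lidded jar and the pepper mill alone.

Things in the scene. Friction and masses are not known exactly. Their poses are not given: they have to be found in the camera images.
- cupboard: low wooden cupboard, fixed, 330 wide (its y) x 145 deep (its x) x 305 high; open front at its own x = -72 mm, back panel's inner face at x = +62. Origin: centre of underside. Floor board top at z = 12 mm; below the roof (underside at z = 293) a lintel crosses the front, lower edge at z = 271. Three hooks stand side by side on the back panel; a stack of white bowls stands on the roof
- hook_left (a point): seat of the left hook (cupboard y = +95 mm), axes as the cupboard's: top of the hook's level part, where a ring's inner edge shall rest; 210 mm above the worktop, 100 mm behind the front plane. The hook, 8 mm round wire, comes level from the back panel 35 mm behind this point, then turns up: its tip is 28 mm in front of this point, the tip's top 10 mm higher than it
- hook_middle (a point): seat of the middle hook (cupboard y = 0), the same shape
- hook_right (a point): seat of the right hook (cupboard y = -95 mm), the same shape
- egg_cup: white ceramic egg cup, loose, 160 g, standing upside down: 60 high, its flat round foot (diameter 38) uppermost, a 22 mm thick stem under it, its 46 mm wide mouth on the worktop. Origin: centre of its underside, on the worktop; z up
- tray: flat black tray, loose, 115 x 260 mm (its x by its y), 12 high, for the bases to dry on; flat floor 92 x 236 mm, 3 mm above its underside, raised rim round it. Origin: centre of its underside; it may get knocked 2 to 4 cm aside
- ring_1: egg ring with handle, loose, 90 g: steel ring, 73 mm outside, 67 inside, 24 high, with a ledge 2.5 thick and 6 wide inside its lower edge (57 mm opening), on which a loose base may lie. A level handle points to its -x, ending 155 mm from the ring's centre. Origin: centre of the ring's underside; z up; its +x side (nose) is opposite the handle. All rings are alike
- ring_1_grip (a point): middle of the handle's black grip of that ring: 112 mm from the ring's centre, 22 mm above its underside; the grip is 86 long (along the ring's x), 13 wide (its y), 10 thick
- ring_1_nose (a point): middle of the inside of the ring's wall at the nose, 31 mm from its centre on the side opposite the handle, 12 mm above its underside: the part that hangs over the hook
- base_1: loose round perforated aluminium base, 63 mm diameter, 6 thick, 40 g, lying at the start on the ledge inside ring_1, 2.5 mm above the worktop and too deep to be gripped there. Origin: centre of its underside. Absent (None) if that ring has no base
- ring_2: another egg ring with handle, like ring_1
- ring_2_grip (a point): middle of the handle's grip of ring_2, as for ring_1
- ring_2_nose (a point): inside of the nose of ring_2, as for ring_1
- base_2: base lying in ring_2 at the start, like base_1; absent (None) if that ring has none
- ring_3: another egg ring with handle, like ring_1
- ring_3_grip (a point): middle of the handle's grip of ring_3, as for ring_1
- ring_3_nose (a point): inside of the nose of ring_3, as for ring_1
- base_3: base lying in ring_3 at the start, like base_1; absent (None) if that ring has none
- red_jar: jam jar with red lid, 60 x 60 x 75, a bystander
- mill: brown wooden pepper mill, 52 x 52 x 140, a bystander
There are look-alikes about, which are no part of the job. Leave any pink or yellow look-alike of the base_3 alone.

How it is judged:
On the way:
1. a base has been pushed up by the egg cup: it stands at rest on the cup's foot and a ring has gone down round the cup (((horizontal distance between base_1 and egg_cup below 0.016 m and height (world z) of base_1 between 0.057 and 0.065 m and contact force between base_1 and egg_cup above 0.1 N and linear speed of base_1 below 0.02 m/s and ((horizontal distance between ring_1 and egg_cup below 0.016 m and height (world z) of ring_1 below 0.04 m) or (horizontal distance between ring_2 and egg_cup below 0.016 m and height (world z) of ring_2 below 0.04 m) or (horizontal distance between ring_3 and egg_cup below 0.016 m and height (world z) of ring_3 below 0.04 m))) or (horizontal distance between base_2 and egg_cup below 0.016 m and height (world z) of base_2 between 0.057 and 0.065 m and contact force between base_2 and egg_cup above 0.1 N and linear speed of base_2 below 0.02 m/s and ((horizontal distance between ring_1 and egg_cup below 0.016 m and height (world z) of ring_1 below 0.04 m) or (horizontal distance between ring_2 and egg_cup below 0.016 m and height (world z) of ring_2 below 0.04 m) or (horizontal distance between ring_3 and egg_cup below 0.016 m and height (world z) of ring_3 below 0.04 m))) or (horizontal distance between base_3 and egg_cup below 0.016 m and height (world z) of base_3 between 0.057 and 0.065 m and contact force between base_3 and egg_cup above 0.1 N and linear speed of base_3 below 0.02 m/s and ((horizontal distance between ring_1 and egg_cup below 0.016 m and height (world z) of ring_1 below 0.04 m) or (horizontal distance between ring_2 and egg_cup below 0.016 m and height (world z) of ring_2 below 0.04 m) or (horizontal distance between ring_3 and egg_cup below 0.016 m and height (world z) of ring_3 below 0.04 m))))), for 0.2 s.
At the end, for the whole second after the job is handed in: Each ring hangs at rest on its own hook (inside of nose within 35 mm of the seat, handle down within 0.5 rad, rings over 60 mm apart); each base present lies flat (0.1 rad), at rest on the tray's floor, its centre within 30 mm of the tray's long middle line and 100 mm of the short one ((distance between ring_1_nose and hook_left below 0.035 m or distance between ring_1_nose and hook_middle below 0.035 m or distance between ring_1_nose and hook_right below 0.035 m) and angle between each of ring_1, ring_2, ring_3's own x axis and vertical below 0.5 rad and linear speed of each of ring_1, ring_2, ring_3 below 0.03 m/s and (distance between ring_2_nose and hook_left below 0.035 m or distance between ring_2_nose and hook_middle below 0.035 m or distance between ring_2_nose and hook_right below 0.035 m) and (distance between ring_3_nose and hook_left below 0.035 m or distance between ring_3_nose and hook_middle below 0.035 m or distance between ring_3_nose and hook_right below 0.035 m) and x of base_1 in the frame of tray between -0.03 and 0.03 m and y of base_1 in the frame of tray between -0.1 and 0.1 m and z of each of base_1, base_2, base_3 in the frame of tray below 0.0085 m and angle between each of base_1, base_2, base_3's own z axis and vertical below 0.1 rad and linear speed of each of base_1, base_2, base_3 below 0.02 m/s and x of base_2 in the frame of tray between -0.03 and 0.03 m and y of base_2 in the frame of tray between -0.1 and 0.1 m and x of base_3 in the frame of tray between -0.03 and 0.03 m and y of base_3 in the frame of tray between -0.1 and 0.1 m and distance between ring_1 and ring_2 above 0.06 m and distance between each of ring_1, ring_2 and ring_3 above 0.06 m); the robot touches nothing.
It fails at once if a base is tipped up on edge (over 60 degrees) (angle between any of base_1, base_2, base_3's own z axis and vertical above 1.05 rad).
It fails at once if the red-lidded jar or the pepper mill is moved by more than 3 cm (distance of any of red_jar, mill from where it was at the start of the episode above 0.03 m).
Of base_1, base_2, base_3 only 2 to 3 are there at a start; the rules pass over those that are not, and their reading is None.
At some moment in a run one of tray may be knocked a few centimetres aside while the robot is not near it.
It also fails if it takes over 210 s, if anything falls off the work surface, if the arm or the gripper's body presses on something with over 40 N, if the wrist force passes 120 N, or if a joint passes its speed limit or range.

### The arm

A 6-joint arm with a two-finger parallel gripper is mounted at the origin on a cart in front of the work surface, level with it; the furniture and walls round the work are solid. World frame = base frame: x ahead of the robot, y to its left, z up, the work surface at z = 0. Lengths are in m, angles in rad, forces in N, time in s.
With the tool pointing down it reaches from about 0.25 to 0.8 m from the base axis. Payload 8.5 kg.
Tool frame: the origin (TCP) lies on the centre line of the jaws, within the pads' length; the fingertips stand 25 mm ahead of it and the grasp point (between the pads) lies 6 mm ahead of it; z points along the fingers, y is the line along which they close (so a half turn about z gives the same grasp; the last joint's range is limited). The gripper opens to 85 mm and grips with 20 to 120 N. Pads are 22 mm wide; open, the fingers measure 114 mm over their backs; the gripper's body (76 mm by 85 mm) begins 54 mm behind the grasp point. The pads swing forward as they close: fully open they stand 13 mm farther back than shut.
Start: joints at [-1.265, 0.238, -0.013, 1.319, 0, 1.571], TCP at [0.158, -0.501, 0.256] pointing down, gripper open.
Joint ranges: [-2.66, 2.66], [-1.03, 1.9], [-1.14, 1.46], [-1.82, 2.27], [-1.45, 1.34], [-3.14, 3.14]. Speed limits (rad/s): [2.22, 2.22, 2.79, 3.14, 3.14, 3.14].

### API

Orientations are given as [roll, pitch, yaw] about the fixed x, y, z axes, in that order (R = Rz(yaw) Ry(pitch) Rx(roll)).
In Python, from bench import ctrl gives the robot as it stands.
- The arm moves only by the shell command python3 -m inch 'ROWS'. ROWS is JSON, one flat list of numbers, 7 for each row, row after row: the shift along the world's x, y, z in units of 15 cm (1.0 is 15 cm), then the turn, a rotation vector about the world's x, y, z in units of 90 degrees (1.0 is 90 degrees), then the gripper command: -1 is shut, 1 is fully open, values between are in proportion. In form: [dx, dy, dz, wx, wy, wz, grip, dx, dy, dz, wx, wy, wz, grip, ...]. A call has 1 to 8 rows; each row is the pose to reach, as a shift and turn from the pose commanded when the call began; what a row does not reach only later rows make up. A row lasts 1/8 s, in which the tool goes at most 62.5 mm and 10.7 degrees, less where a joint would pass 70% of its speed; a pose out of reach is approached as far as the arm can. A call with a number of a shift or a turn outside -1 to 1 is refused whole. A call with a gripper value outside its range is refused whole. The fingers move at their own pace and stop on an object; the grip force is fixed at half the most. Time passes only in rows, so rows that repeat a pose let the fingers close. It gives the time, the measured TCP pose, the force, the opening and the grip force at its end, in the units of the state.
- ctrl.read_state(): the state, without advancing time (a new reading comes with each control period).
- ctrl.camera(name): name is "scene" or "side" or "wrist"; returns the picture (384x512x3 uint8, red, green, blue); there is no depth.
- ctrl.camera_info(name): a dict with "fx", "fy", "cx", "cy" (pixels), "rvec" (rotation vector, rad) and "tvec" (3), from world to camera coordinates, as OpenCV has them. Camera axes: x right, y down, z forward; pixel columns grow to the right and rows downward; lengths in m; the calibration is good to about 2 mm. The wrist camera is an equidistant fisheye: a pixel r from the principal point sees the ray r / f radians off the axis. A picture is of the moment at which its call begins: read the wrist's pose just before it. camera_info takes no time and is no camera call; for the wrist camera it gives the pose at the moment of the call.
- ctrl.close_job(): hands the job in; it is judged then, once.
Trained networks look in the newest picture that a camera, given by its name, has taken for a name from the list of things; names that differ only in an ending like _2 or _b are one class to them, and where a whole thing is asked for, a point or a joint stands for the part that bears it (a point fixed in the world has none). Each returns a list of dicts, best first, with "confidence" (0 to 1); they miss things now and then, are a little off and sometimes report something else, mostly with a low value. They report only what shows in the picture. A call takes as long as a camera call. They do not tell look-alikes from the thing itself.
- ctrl.masks_of(label, camera): "pixels" (384x512 bool, what is visible of it) and "box" ([left, top, right, bottom] in pixels, round what is visible of it).
The state is a dict: "clock": time; "joint_positions": joint angles; "dq": joint speeds; "effort": joint torques, N m; "eef_pos": TCP position; "eef_rot": TCP orientation; "wrist_force": force on the tool from outside, world axes, zero at the start; "moment": the same for the moment, N m; "opening": finger opening in m; "gripper_force": force on a finger pad.
Only numpy, scipy, OpenCV 4.12 (cv2) and the standard library are available. Lean on these libraries where they do the work, as an engineer would, in place of code of your own. Each camera call takes 0.05 s, during which the arm holds its last target. There are 200 camera calls.

## Working session

There is one attempt and no reset: what is moved stays moved. The work goes in short steps, Python scripts to look and compute and a shell command to move; the robot and the scene stay as the last step left them, time stands still between calls to the robot, and variables do not carry over. Pictures are saved under pics/ and viewed, at most 14 in all, crops included, and the job is handed in when it is done.

```bash
ls; mkdir -p pics; python3 - <<'E'
from bench import ctrl
import cv2,numpy as np
s=ctrl.read_state();print(s)
ims=[]
for c in ("scene","side"):
    im=ctrl.camera(c); print(c,ctrl.camera_info(c)); cv2.imwrite(f"pics/{c}0.png",cv2.resize(im[...,::-1],(800,600)))
    for l in ("cupboard","egg_cup","tray","ring_1","ring_1_grip","base_1","red_jar","mill"):
        for m in ctrl.masks_of(l,c):
            p=np.argwhere(m["pixels"]); print(c,l,round(m["confidence"],2),np.round(m["box"]),p.mean(0)[::-1].round(1),len(p))
E
```

```text
pics
{'clock': 0.0, 'joint_positions': array([-1.26499080e+00,  2.38796291e-01, -1.42421313e-02,  1.31916002e+00,
        3.39609173e-05,  1.57080480e+00]), 'dq': array([-0.00111798, -0.00045696, -0.00112469, -0.00013342,  0.0002736 ,
       -0.00129701]), 'effort': array([-7.99154168e-04, -5.38780653e+01,  3.46439159e+01,  1.85190293e-02,
       -6.48950299e-05,  2.04922850e-05]), 'eef_pos': array([ 0.15795914, -0.50029993,  0.25567416]), 'eef_rot': array([-3.14019054e+00, -3.39490007e-05,  3.05797007e-01]), 'wrist_force': array([-0.16689736, -0.30444665, -0.75899512]), 'moment': array([0.04294368, 0.06369297, 0.00276203]), 'gripper_force': 0.0, 'opening': 0.08541962058141671}
scene {'fx': 486.5355609101985, 'fy': 486.5355609101985, 'cx': 260.4006886987458, 'cy': 190.9307787249312, 'rvec': array([ 1.19225972, -2.31109265,  0.96816185]), 'tvec': array([0.34550637, 0.37663652, 1.42013393])}
scene cupboard 0.91 [134.  97. 247. 250.] [188.1 168.7] 12019
scene egg_cup 0.78 [309. 182. 321. 199.] [315.3 190.9] 187
scene tray 0.77 [314. 161. 344. 183.] [330.2 173.8] 379
scene ring_1 0.78 [1
[... 1390 characters left out ...]
1 210.6] 6867
side ring_1 0.51 [246. 253. 289. 284.] [261.3 270.1] 277
side ring_1_grip 0.61 [247. 210. 295. 225.] [262.9 216.2] 139
side base_1 0.71 [291. 263. 310. 279.] [302.6 270.4] 223
side base_1 0.6 [233. 298. 251. 316.] [242.9 308.2] 260
side base_1 0.58 [243. 266. 262. 281.] [253.8 274.7] 153
side base_1 0.56 [304. 309. 321. 323.] [311.5 313. ] 232
side base_1 0.55 [276. 284. 297. 300.] [285.6 291.1] 232
side base_1 0.52 [251. 235. 290. 253.] [261.3 241.9] 254
side base_1 0.41 [250. 214. 264. 219.] [257.5 216.2] 53
side red_jar 0.63 [189. 280. 204. 307.] [193.1 292.9] 435
side red_jar 0.32 [250. 233. 291. 253.] [262.3 241.3] 261
side mill 0.61 [232. 149. 241. 174.] [234.9 159.7] 130
```

View pics/scene0.png

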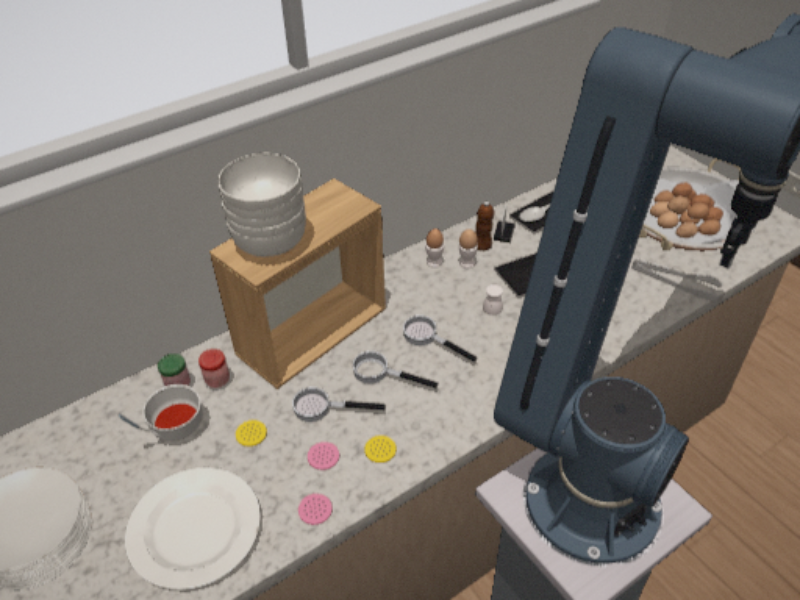

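View pics/side0.png

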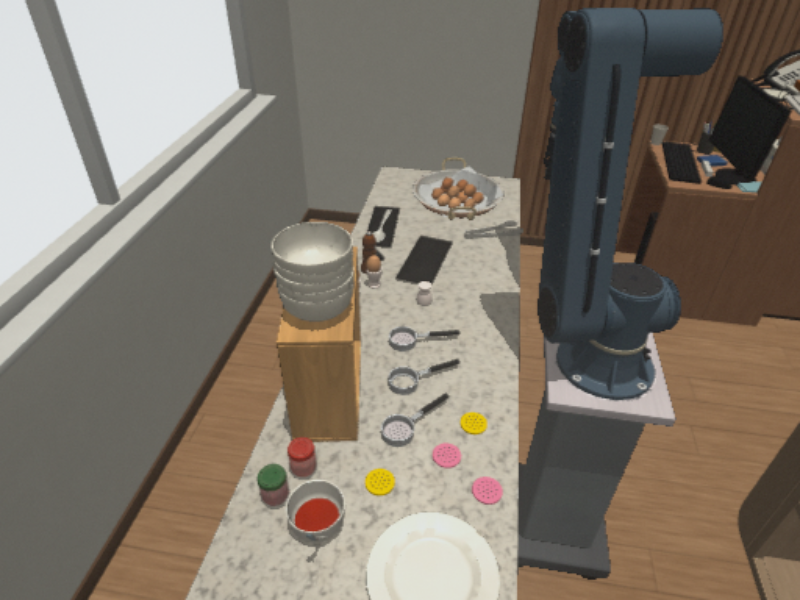

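```bash
cat > h.py <<'E'
from bench import ctrl
import cv2,numpy as np
from scipy.spatial.transform import Rotation as R
def ray(cam,u,v,info=None):
    i=info or ctrl.camera_info(cam)
    Rm=cv2.Rodrigues(np.array(i["rvec"]))[0]; t=np.array(i["tvec"])
    x=(u-i["cx"])/i["fx"]; y=(v-i["cy"])/i["fy"]
    if cam=="wrist":
        r=np.hypot(x,y); k=np.sin(r)/max(r,1e-9); d=np.array([x*k,y*k,np.cos(r)])
    else: d=np.array([x,y,1.])
    return -Rm.T@t, Rm.T@d
def pix(cam,u,v,z=0,info=None):
    c,d=ray(cam,u,v,info); return c+d*(z-c[2])/d[2]
def proj(cam,P,info=None):
    i=info or ctrl.camera_info(cam)
    Rm=cv2.Rodrigues(np.array(i["rvec"]))[0]; p=np.atleast_2d(P)@Rm.T+np.array(i["tvec"])
    if cam=="wrist":
        h=np.hypot(p[:,0],p[:,1]); k=np.arctan2(h,p[:,2])/np.maximum(h,1e-9); 
    else: k=1/p[:,2]
    return np.c_[i["cx"]+i["fx"]*p[:,0]*k, i["cy"]+i["fy"]*p[:,1]*k]
def st():
    s=ctrl.read_state(); print("t",round(s["clock"],2),"p",s["eef_pos"].round(4),"r",s["eef_rot"].round(3),"F",s["wrist_force"].round(1),"op",round(s["opening"],4),"gf",round(s["gripper_force"],1)); return s
E
python3 - <<'E'
from h import *
k=.64
for n,a,b,z in [("r1c",(311,405),(397,431),.02),("r1e",(384,406),(447,399),.025),("r2c",(370,367),(403,380),.02),("r2e",(436,385),(458,365),.025),
 ("r3c",(420,330),(403,338),.02),("r3e",(475,357),(459,333),.025),("cup",(493,313),(425,304),0),("cupfoot",(493,290),(425,286),.06),
 ("trayLnear",(512,294),(398,274),.01),("trayFar",(498,269),(430,237),.01)]:
    print(n,pix("scene",a[0]*k,a[1]*k,z).round(3),pix("side",b[0]*k,b[1]*k,z).round(3))
for n,a,z in [("cbL",(280,383),0),("cbR",(384,304),0),("cbLb",(238,352),0),("cbTR",(381,208),.305),("cbTL",(263,290),.305),("cbTRb",(335,185),.305)]:
    print(n,pix("scene",a[0]*k,a[1]*k,z).round(3))
for n,a,z in [("cbTfr",(358,335),.305),("bl",(357,438),0),("bbl",(287,438),0),("tfl",(283,335),.305), ("tray",(452,242),.01),("tray",(424,286),.01),("tray",(398,274),.01),("tray",(423,236),.01),("mill",(370,270),0)]:
    print("side",n,pix("side",a[0]*k,a[1]*k,z).round(3))
E
```

```text
r1c [0.484 0.322 0.02 ] [0.493 0.327 0.02 ]
r1e [0.392 0.203 0.025] [0.392 0.217 0.025]
r2c [0.499 0.167 0.02 ] [0.505 0.171 0.02 ]
r2e [0.374 0.084 0.025] [0.376 0.099 0.025]
r3c [0.525 0.016 0.02 ] [0.53 0.02 0.02]
r3e [ 0.387 -0.031  0.025] [ 0.384 -0.022  0.025]
cup [ 0.485 -0.165  0.   ] [ 0.494 -0.16   0.   ]
cupfoot [ 0.499 -0.171  0.06 ] [ 0.498 -0.167  0.06 ]
trayLnear [ 0.5   -0.236  0.01 ] [ 0.596 -0.279  0.01 ]
trayFar [ 0.588 -0.266  0.01 ] [ 0.525 -0.512  0.01 ]
cbL [0.589 0.34  0.   ]
cbR [0.658 0.024 0.   ]
cbLb [0.722 0.373 0.   ]
cbTR [0.634 0.037 0.305]
cbTL [0.557 0.349 0.305]
cbTRb [0.758 0.072 0.305]
side cbTfr [0.571 0.338 0.305]
side bl [0.58  0.347 0.   ]
side bbl [0.735 0.375 0.   ]
side tfl [0.712 0.364 0.305]
side tray [ 0.448 -0.495  0.01 ]
side tray [ 0.508 -0.233  0.01 ]
side tray [ 0.596 -0.279  0.01 ]
side tray [ 0.55  -0.513  0.01 ]
side mill [ 0.688 -0.297  0.   ]
```

```bash
python3 -m inch '[0.2,0.35,0.3,0,0,0,1, 0.45,0.7,0.6,0,0,0,1, 0.9,1,0.9,0,0,0,1, 0.9,1,0.9,0,0,0,1]'
python3 -m inch '[0.3,0.4,0,0,0,0,1, 0.5,0.7,0,0,0,0,1, 0.6,1,0,0,0,0,1, 0.6,1,0,0,0,0,1]'
python3 - <<'E'
from h import *
s=st();i=ctrl.camera_info("wrist");im=ctrl.camera("wrist");np.save("w1.npy",im);np.save("w1i.npy",i,allow_pickle=True);cv2.imwrite("pics/w1.png",im[...,::-1])
E
python3 -m inch '[0,0.4,0,0,0,0,1, 0,0.7,0,0,0,0,1, 0,1,0,0,0,0,1, 0,1,0,0,0,0,1]'
python3 -m inch '[0,0.4,0,0,0,0,1, 0,0.7,0,0,0,0,1, 0,1,0,0,0,0,1, 0,1,0,0,0,0,1]'
python3 - <<'E'
from h import *
s=st();i=ctrl.camera_info("wrist");im=ctrl.camera("wrist");np.save("w2i.npy",i,allow_pickle=True);cv2.imwrite("pics/w2.png",im[...,::-1])
a=cv2.imread("pics/w1.png");b=cv2.imread("pics/w2.png")
cv2.imwrite("pics/w12.png",cv2.resize(np.hstack([a,b]),(800,300)))
print(i)
E
```

```text
clock: 1.4
eef_pos: [0.2939, -0.3493, 0.3928]
eef_rot: [3.14, -0.001, 0.305]
wrist_force: [0.8, -0.6, -0.4]
opening: 0.0856
gripper_force: 0.0
clock: 1.9
eef_pos: [0.384, -0.1978, 0.3915]
eef_rot: [-3.141, -0.001, 0.311]
wrist_force: [-0.4, -0.5, -0.2]
opening: 0.0852
gripper_force: 0.0
t 1.9 p [ 0.384  -0.1978  0.3915] r [-3.141e+00 -1.000e-03  3.110e-01] F [-0.4 -0.5 -0.2] op 0.0852 gf 0.0
clock: 2.45
eef_pos: [0.3829, -0.0495, 0.3915]
eef_rot: [-3.142, -0.001, 0.308]
wrist_force: [0.2, -0.1, 0.4]
opening: 0.0857
gripper_force: 0.0
clock: 2.95
eef_pos: [0.3836, 0.1002, 0.391]
eef_rot: [-3.142, 0.0, 0.308]
wrist_force: [0.2, 0.0, 0.2]
opening: 0.0853
gripper_force: 0.0
t 2.95 p [0.3836 0.1002 0.391 ] r [-3.142  0.     0.308] F [0.2 0.  0.2] op 0.0853 gf 0.0
{'fx': 297.3186396354542, 'fy': 297.3186396354542, 'cx': 255.7555346435056, 'cy': 191.24761837883784, 'rvec': array([-2.33695824,  1.70715721,  0.25219192]), 'tvec': array([-0.02114205,  0.30206468,  0.62249516])}
```

View pics/w12.png

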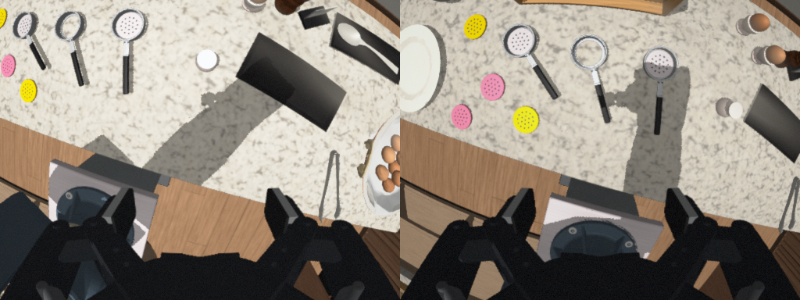

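```bash
cat >> h.py <<'E'
def look(labels,name=None,z={}):
    i=ctrl.camera_info("wrist"); im=ctrl.camera("wrist")
    if name: cv2.imwrite(f"pics/{name}.png",im[...,::-1])
    for l in labels:
        for m in ctrl.masks_of(l,"wrist"):
            if m["confidence"]<.35: continue
            c,n=[],m["pixels"].astype(np.uint8)
            zz={"ring_1_grip":.026,"ring_1":.024,"egg_cup":.06,"tray":.008,"base_1":.0085,"cupboard":.305}.get(l,0); zz=z.get(l,zz)
            cs=max(cv2.findContours(n,cv2.RETR_EXTERNAL,cv2.CHAIN_APPROX_NONE)[0],key=len)[:,0,:]
            W=np.array([pix("wrist",u,v,zz,i)[:2] for u,v in cs])
            (cx,cy),(w,h),a=cv2.minAreaRect((W*1000).astype(np.float32))
            if w<h: w,h,a=h,w,a+90
            print(l,round(m["confidence"],2),"px",cs.mean(0).round(),"c",round(cx/1000,4),round(cy/1000,4),"size",round(w),round(h),"ang",round(np.radians((a+90)%180-90),3))
    return im,i
E
python3 - <<'E'
from h import *
im,i=look(["ring_1_grip","ring_1","egg_cup","tray","base_1"])
E
```

```text
ring_1_grip 0.95 px [331. 102.] c 0.4831 -0.012 size 184 76 ang 0.513
ring_1 0.95 px [166.  75.] c 0.4652 0.2685 size 189 74 ang 1.07
ring_1 0.77 px [331. 111.] c 0.4765 0.0103 size 190 77 ang 0.068
ring_1 0.71 px [248.  96.] c 0.4519 0.1442 size 189 74 ang 0.356
egg_cup 0.88 px [420. 138.] c 0.4954 -0.157 size 70 40 ang -1.468
tray 0.64 px [481. 158.] c 0.5249 -0.383 size 264 116 ang 1.411
base_1 0.95 px [95. 34.] c 0.5059 0.447 size 64 62 ang 0.345
base_1 0.81 px [161. 153.] c 0.3256 0.2566 size 66 62 ang -0.532
base_1 0.8 px [117. 111.] c 0.3774 0.356 size 62 62 ang -1.326
base_1 0.7 px [331.  81.] c 0.5317 0.0127 size 64 60 ang 0.323
base_1 0.67 px [ 78. 149.] c 0.2863 0.4264 size 62 59 ang -1.335
base_1 0.58 px [153.  52.] c 0.4922 0.3188 size 62 59 ang 0.317
```

```bash
python3 - <<'E'
from h import *
i=ctrl.camera_info("wrist")
print(ray("wrist",256,191,i))
for u,v in [(657,134),(607,122),(558,98),(660,62),(589,51),(521,41)]:
    print(pix("wrist",(u-400)/.78125,v/.78125,.024,i).round(3))
im=cv2.imread("pics/w2.png")[20:220,120:400]; cv2.imwrite("pics/w2c.png",cv2.resize(im,None,fx=2.8,fy=2.8,interpolation=cv2.INTER_CUBIC))
E
```

```text
(array([0.45303952, 0.12027589, 0.5089285 ]), array([-0.27440073, -0.08726597, -0.95764758]))
[ 0.385 -0.032  0.024]
[0.376 0.08  0.024]
[0.395 0.194 0.024]
[0.533 0.014 0.024]
[0.507 0.16  0.024]
[0.493 0.308 0.024]
```

View pics/w2c.png

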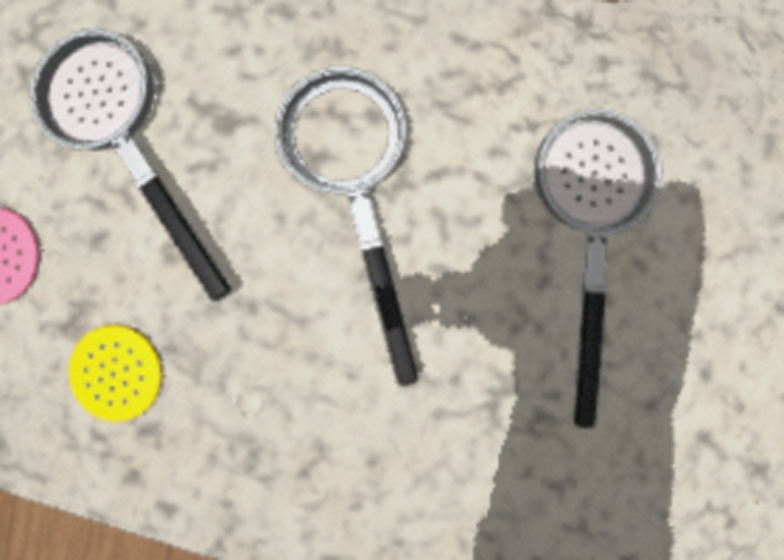

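```bash
python3 - <<'E'
from h import *
i=np.load("w2i.npy",allow_pickle=True).item()
for n,c,a,b in [("r1",(92,90),(147,182),(218,294)),("r2",(341,130),(372,250),(406,381)),("r3",(598,171),(594,292),(585,423))]:
    C,A,B=[pix("wrist",120+p[0]/2.8,20+p[1]/2.8,z,i)[:2] for p,z in((c,.024),(a,.026),(b,.026))]
    d=A-B; y=np.arctan2(d[1],d[0]); u=d/np.linalg.norm(d)
    print(n,"C",C.round(4),"A",A.round(4),"B",B.round(4),"len",np.linalg.norm(d).round(4),"yaw",y.round(3),"C-B",np.linalg.norm(C-B).round(4),"yawCB",np.arctan2(*(C-B)[::-1]).round(3), "grip@95",(B+u*.06).round(4))
E
```

```text
r1 C [0.4918 0.3141] A [0.4458 0.2628] B [0.3934 0.2027] len 0.0798 yaw 0.854 C-B 0.1486 yawCB 0.848 grip@95 [0.4328 0.2479]
r2 C [0.5054 0.1625] A [0.4438 0.1244] B [0.3767 0.0821] len 0.0793 yaw 0.562 C-B 0.1518 yawCB 0.559 grip@95 [0.4275 0.1141]
r3 C [0.5317 0.0141] A [ 0.4626 -0.0067] B [ 0.3864 -0.0293] len 0.0795 yaw 0.288 C-B 0.1516 yawCB 0.29 grip@95 [ 0.4439 -0.0122]
```

```bash
python3 -m inch '[0.15,0.05,-0.35,0,0,0.16,1, 0.29,0.09,-0.7,0,0,0.16,1, 0.29,0.09,-1,0,0,0.16,1, 0.29,0.09,-1,0,0,0.16,1]'
python3 -m inch '[0,0,-0.35,0,0,0,1, 0,0,-0.7,0,0,0,1, 0,0,-1,0,0,0,1, 0,0,-1,0,0,0,1]'
python3 -m inch '[0,0,-0.2,0,0,0,1, 0,0,-0.41,0,0,0,1, 0,0,-0.41,0,0,0,1,0,0,-0.41,0,0,0,-1,0,0,-0.41,0,0,0,-1,0,0,-0.41,0,0,0,-1,0,0,-0.41,0,0,0,-1]'
```

```text
clock: 3.8
eef_pos: [0.4248, 0.1118, 0.239]
eef_rot: [-3.14, 0.006, 0.556]
wrist_force: [0.3, -0.2, 0.7]
opening: 0.0854
gripper_force: 0.0
clock: 4.3
eef_pos: [0.426, 0.1124, 0.0911]
eef_rot: [-3.141, 0.003, 0.556]
wrist_force: [-0.6, -0.7, -0.5]
opening: 0.0852
gripper_force: 0.0
clock: 5.18
eef_pos: [0.4267, 0.113, 0.0302]
eef_rot: [3.142, -0.001, 0.557]
wrist_force: [-1.2, 0.9, -0.7]
opening: 0.0124
gripper_force: 21.4
```

```bash
python3 -m inch '[0,0,0.1,0,0,0,-1, 0,0,0.4,0,0,0,-1, 0,0,0.8,0,0,-0.11,-1, 0,0,1,0,0,-0.22,-1, 0,0,1,0,0,-0.22,-1]'
python3 -m inch '[0.05,0.03,0,0.022,-0.107,0,-1, 0.1,0.06,0,0.045,-0.213,0,-1, 0.16,0.09,0,0.068,-0.32,0,-1, 0.21,0.12,0,0.09,-0.427,0,-1, 0.26,0.15,0,0.113,-0.533,0,-1, 0.31,0.18,0,0.136,-0.64,0,-1, 0.37,0.22,0,0.158,-0.746,0,-1, 0.42,0.25,0,0.181,-0.853,0,-1]'
python3 -m inch '[0,0,0,0,0,0,-1, 0,0,0,0,0,0,-1]'
python3 - <<'E'
from h import *
s=st(); print(s["joint_positions"].round(2))
print(R.from_euler("xyz",s["eef_rot"]).as_matrix().round(3))
look(["cupboard"],"w3")
E
```

```text
clock: 5.8
eef_pos: [0.4305, 0.101, 0.1819]
eef_rot: [-3.132, -0.004, 0.226]
wrist_force: [0.2, -0.1, -1.4]
opening: 0.012
gripper_force: 59.3
clock: 6.8
eef_pos: [0.5507, 0.1515, 0.2523]
eef_rot: [3.064, -1.161, 0.307]
wrist_force: [0.0, -0.2, -1.1]
opening: 0.0117
gripper_force: 59.4
clock: 7.05
eef_pos: [0.5493, 0.1509, 0.2499]
eef_rot: [3.064, -1.154, 0.307]
wrist_force: [-0.5, 0.3, -0.9]
opening: 0.0115
gripper_force: 59.3
t 7.05 p [0.5493 0.1509 0.2499] r [ 3.064 -1.154  0.307] F [-0.5  0.3 -0.9] op 0.0115 gf 59.3
[ 0.31 -0.01 -1.14 -0.71 -0.08  3.14]
[[ 0.386  0.234  0.892]
 [ 0.122 -0.972  0.202]
 [ 0.914  0.031 -0.403]]
cupboard 0.6 px [123. 134.] c -627.5433 -656.5288 size 1976693 10274 ang 0.806
```

View pics/w3.png

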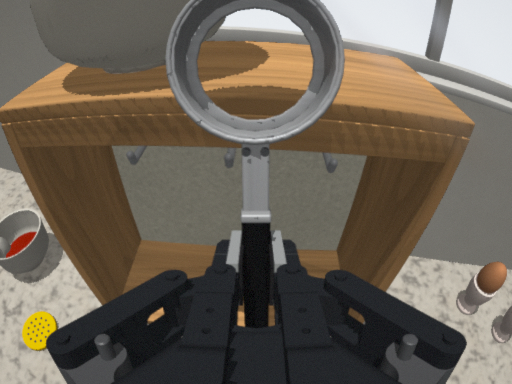

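```bash
python3 - <<'E'
from h import *
i=ctrl.camera_info("wrist")
for u,v in [(134,158),(229,161),(331,166)]: print("tip",pix("wrist",u,v,.214,i).round(4))
for n,u,v,z in [("TL",6,124,.305),("TR",472,125,.305),("innerTL",20,146,.271),("TR",464,153,.271),("backfloorL",140,241,.012),("backfloorR",336,249,.012)]: print(n,pix("wrist",u,v,z,i).round(4))
E
```

```text
tip [0.6619 0.2957 0.214 ]
tip [0.6799 0.2058 0.214 ]
tip [0.6987 0.1154 0.214 ]
TL [0.5619 0.3139 0.305 ]
TR [0.6399 0.0356 0.305 ]
innerTL [0.5836 0.3477 0.271 ]
TR [0.6675 0.016  0.271 ]
backfloorL [0.7095 0.371  0.012 ]
backfloorR [0.7767 0.0695 0.012 ]
```

```bash
python3 -m inch '[-0.1,-0.02,-0.2,0,0,0,-1, -0.2,-0.04,-0.4,0,0,0,-1, -0.2,-0.04,-0.4,0,0,0,-1]'; python3 -c "
from h import *
s=st();print(s['joint_positions'].round(2),R.from_euler('xyz',s['eef_rot']).as_matrix().round(3).tolist())"
```

```text
clock: 7.52
eef_pos: [0.5484, 0.1519, 0.2233]
eef_rot: [3.061, -1.103, 0.311]
wrist_force: [-7.3, -1.5, -1.7]
opening: 0.0119
gripper_force: 60.1
t 7.53 p [0.5484 0.1519 0.2233] r [ 3.061 -1.103  0.311] F [-7.3 -1.5 -1.7] op 0.0119 gf 60.1
[ 0.31  0.03 -1.14 -0.7  -0.08  3.14] [[0.429, 0.237, 0.872], [0.138, -0.971, 0.196], [0.893, 0.036, -0.449]]
```

```bash
python3 -m inch '[0,0,0.2,0,0,0,-1, 0,0,0.4,0,0,0,-1]'; python3 -c "
from h import *
s=st();print(s['joint_positions'].round(3))"
python3 -m inch '[-0.05,-0.03,0.1,-0.022,0.107,0,-1, -0.1,-0.06,0.1,-0.045,0.213,0,-1, -0.16,-0.09,0.1,-0.068,0.32,0,-1, -0.21,-0.12,0.1,-0.09,0.427,0,-1, -0.21,-0.12,0.1,-0.09,0.427,0,-1]'; python3 -c "
from h import *
s=st();print(s['joint_positions'].round(3),R.from_euler('xyz',s['eef_rot']).as_matrix().round(3).tolist())"
```

```text
clock: 7.78
eef_pos: [0.5486, 0.1519, 0.2841]
eef_rot: [3.061, -1.104, 0.311]
wrist_force: [1.6, -0.2, -1.3]
opening: 0.0117
gripper_force: 59.3
t 7.78 p [0.5486 0.1519 0.2841] r [ 3.061 -1.104  0.311] F [ 1.6 -0.2 -1.3] op 0.0117 gf 59.3
[ 0.309 -0.137 -1.016 -0.411 -0.078  3.141]
clock: 8.4
eef_pos: [0.5171, 0.1338, 0.3011]
eef_rot: [3.133, -0.419, 0.258]
wrist_force: [1.3, 0.8, -0.1]
opening: 0.0112
gripper_force: 59.3
t 8.4 p [0.5171 0.1338 0.3011] r [ 3.133 -0.419  0.258] F [ 1.3  0.8 -0.1] op 0.0112 gf 59.3
[ 0.257 -0.045 -0.315  0.881 -0.008  3.141] [[0.883, 0.252, 0.396], [0.233, -0.968, 0.096], [0.407, 0.008, -0.913]]
```

```bash
cat > kin.py <<'E'
import numpy as np
from scipy.optimize import least_squares
D=np.array([[.2388,-.0142,1.319,.5246,.2557],[0,-1.14,-.71,.5696,.2499],[.03,-1.14,-.70,.569,.2233],[-.137,-1.016,-.411,.5692,.2841],[-.045,-.315,.881,.5341,.3011]])
def fk(x,q2,q3,q4):
    r0,l1,l2,z0,L,al,be=x; p=q2-q3+al; th=q2-q3+q4
    return r0+l1*np.sin(q2+be)+l2*np.cos(p)+L*np.cos(th), z0+l1*np.cos(q2+be)-l2*np.sin(p)-L*np.sin(th)
def res(x):
    r,z=fk(x,*D[:,:3].T); return np.r_[r-D[:,3],z-D[:,4],.003*(x-x0)]
x0=np.array([0,.4,.4,.3,.2,0,0.])
x=least_squares(res,x0).x
def ik(r,z,th):
    s=least_squares(lambda q:[fk(x,*q)[0]-r,fk(x,*q)[1]-z,(q[0]-q[1]+q[2]-th)*.3],[.3,-.5,.5]); return s.x.round(2),np.abs(s.fun).max().round(3)
if __name__=="__main__":
    print(x.round(3),np.abs(res(x)).max())
    for a in [(.54,.12,.2),(.56,.12,.2),(.58,.12,.2),(.6,.12,.2),(.7,.09,.2),(.7,.12,.2),(.52,.12,.5),(.54,.12,.5),(.56,.12,.5),(.5,.12,.8),(.5,.2,.8),(.54,.17,.5),(.72,.09,0)]: print(a,*ik(*a))
E
python3 kin.py
```

```text
[-0.092  0.763  0.512  0.183  0.556 -0.008 -0.08 ] 0.0016773546186789612
(0.54, 0.12, 0.2) [ 0.72 -1.5  -1.79] 0.07
(0.56, 0.12, 0.2) [ 0.81 -1.5  -1.89] 0.064
(0.58, 0.12, 0.2) [ 0.9 -1.5 -2. ] 0.057
(0.6, 0.12, 0.2) [ 0.99 -1.5  -2.12] 0.05
(0.7, 0.09, 0.2) [ 1.57 -1.5  -2.86] 0.002
(0.7, 0.12, 0.2) [ 1.4  -1.47 -2.67] 0.0
(0.52, 0.12, 0.5) [ 0.63 -1.5  -1.61] 0.005
(0.54, 0.12, 0.5) [ 0.7  -1.5  -1.69] 0.001
(0.56, 0.12, 0.5) [ 0.53 -1.38 -1.41] 0.0
(0.5, 0.12, 0.8) [-0.03 -1.01 -0.18] 0.0
(0.5, 0.2, 0.8) [-0.18 -0.86  0.11] 0.0
(0.54, 0.17, 0.5) [ 0.17 -1.26 -0.93] 0.0
(0.72, 0.09, 0) [ 2.32 -1.67 -3.99] 0.0
```

```bash
cat > q.py <<'E'
from h import *
s=st();q=s['joint_positions'];print("DATA [%.4f,%.4f,%.4f,%.4f,%.4f]"%(q[1],q[2],q[3],np.hypot(*s['eef_pos'][:2]),s['eef_pos'][2]),q.round(2)[[0,4,5]])
E
python3 q.py
python3 -m inch '[-0.2,-0.05,-0.2,-0.02,0.1,0,-1, -0.4,-0.1,-0.4,-0.06,0.25,0,-1, -0.4,-0.1,-0.6,-0.06,0.25,0,-1, -0.4,-0.1,-0.6,-0.06,0.25,0,-1,-0.4,-0.1,-0.6,-0.06,0.25,0,-1]' >/dev/null; python3 q.py
python3 -m inch '[0,0,0,0.02,-0.1,0,-1, 0,0,0,0.04,-0.2,0,-1, 0,0,0,0.06,-0.3,0,-1, 0,0,0,0.08,-0.4,0,-1, 0,0,0,0.08,-0.4,0,-1]'>/dev/null; python3 q.py
python3 -m inch '[0.1,0.02,-0.2,0,0,0,-1, 0.2,0.04,-0.4,0,0,0,-1, 0.2,0.04,-0.4,0,0,0,-1]'>/dev/null; python3 q.py
```

```text
t 8.4 p [0.5171 0.1338 0.3011] r [ 3.133 -0.419  0.258] F [ 1.3  0.8 -0.1] op 0.0112 gf 59.3
DATA [-0.0449,-0.3153,0.8810,0.5341,0.3011] [ 0.26 -0.01  3.14]
t 9.03 p [0.4578 0.1191 0.2107] r [-3.141 -0.021  0.256] F [ 0.6 -0.2 -0.5] op 0.0116 gf 59.7
DATA [0.1560,-0.2389,1.1551,0.4730,0.2107] [0.25 0.   3.14]
t 9.65 p [0.4541 0.1152 0.2083] r [ 3.097 -0.656  0.276] F [ 0.2 -0.2 -1. ] op 0.0116 gf 59.7
DATA [-0.2175,-0.8462,0.2856,0.4685,0.2083] [ 0.27 -0.04  3.14]
t 10.03 p [0.4899 0.1227 0.1497] r [ 3.098 -0.655  0.275] F [ 0.4  0.1 -0.9] op 0.0115 gf 59.7
DATA [-0.0505,-0.9100,0.0562,0.5051,0.1497] [ 0.27 -0.04  3.14]
```

```bash
python3 - <<'E'
s=open("kin.py").read()
s=s.replace("[-.045,-.315,.881,.5341,.3011]]","[-.0449,-.3153,.881,.5341,.3011],[.156,-.2389,1.1551,.473,.2107],[-.2175,-.8462,.2856,.4685,.2083],[-.0505,-.91,.0562,.5051,.1497]]")
s=s.replace(",[0,-1.14,-.71,.5696,.2499],[.03,-1.14,-.70,.569,.2233]",",[0,-1.14,-.71,.5696,.2499]")
s=s.replace("D[:,4],.003*(x-x0)","D[:,4],.001*(x-x0)*np.array([1,1,1,1,1,20,20])")
open("kin.py","w").write(s)
E
python3 kin.py
```

```text
[ 0.008  0.574  0.396  0.202  0.424 -0.048 -0.011] 0.0021630506949454342
(0.54, 0.12, 0.2) [ 1.2  -1.61 -2.49] 0.037
(0.56, 0.12, 0.2) [ 1.36 -1.61 -2.7 ] 0.031
(0.58, 0.12, 0.2) [ 1.49 -1.61 -2.87] 0.019
(0.6, 0.12, 0.2) [ 1.56 -1.61 -2.97] 0.003
(0.7, 0.09, 0.2) [ 1.01 -1.16 -1.97] 0.0
(0.7, 0.12, 0.2) [ 0.91 -1.16 -1.87] 0.0
(0.52, 0.12, 0.5) [ 0.65 -1.51 -1.65] 0.0
(0.54, 0.12, 0.5) [ 0.54 -1.42 -1.46] 0.0
(0.56, 0.12, 0.5) [ 0.5  -1.35 -1.35] 0.0
(0.5, 0.12, 0.8) [ 0.03 -1.11 -0.34] 0.0
(0.5, 0.2, 0.8) [-0.16 -0.94  0.03] 0.0
(0.54, 0.17, 0.5) [ 0.2  -1.29 -0.99] 0.0
(0.72, 0.09, 0) [ 1.24 -1.07 -2.32] 0.0
```

```bash
python3 - <<'E'
from kin import *
def ok(q): return -1.03<q[0]<1.9 and q[1]>-1.13 and -1.80<q[2]
for th in (.3,.4,.5,.6,.7):
    f=28.75*np.cos(th)+123.5*np.sin(th); u=123.5*np.cos(th)-28.75*np.sin(th)
    print("th",th,"f",f.round(),"u",u.round())
    for led,rs in ((.208,.739+.012),(.234,.739+.012),(.234,.739-.04),(.234,.739-.08),(.234,.739-.12)):
        r=rs-f/1000; z=led-u/1000; q,e=ik(r,z,th); print("   ",round(r,3),round(z,3),q,e,ok(q) and e<.002)
E
```

```text
th 0.3 f 64.0 u 109.0
    0.687 0.099 [ 0.84 -1.17 -1.71] 0.0 False
    0.687 0.125 [ 0.74 -1.16 -1.6 ] 0.0 False
    0.635 0.125 [ 0.84 -1.31 -1.85] 0.0 False
    0.595 0.125 [ 1.07 -1.49 -2.25] 0.0 False
    0.555 0.125 [ 1.15 -1.61 -2.41] 0.015 False
th 0.4 f 75.0 u 103.0
    0.676 0.105 [ 0.66 -1.14 -1.39] 0.0 False
    0.676 0.131 [ 0.56 -1.12 -1.27] 0.0 True
    0.624 0.131 [ 0.59 -1.26 -1.45] 0.0 False
    0.584 0.131 [ 0.67 -1.38 -1.65] 0.0 False
    0.544 0.131 [ 0.99 -1.61 -2.19] 0.003 False
th 0.5 f 84.0 u 95.0
    0.667 0.113 [ 0.49 -1.07 -1.06] 0.0 True
    0.667 0.139 [ 0.4  -1.05 -0.95] 0.0 True
    0.615 0.139 [ 0.38 -1.17 -1.05] 0.0 False
    0.575 0.139 [ 0.37 -1.27 -1.15] 0.0 False
    0.535 0.139 [ 0.4  -1.38 -1.28] 0.0 False
th 0.6 f 93.0 u 86.0
    0.658 0.122 [ 0.35 -0.99 -0.74] 0.0 True
    0.658 0.148 [ 0.28 -0.96 -0.64] 0.0 True
    0.606 0.148 [ 0.22 -1.07 -0.69] 0.0 True
    0.566 0.148 [ 0.18 -1.16 -0.73] 0.0 False
    0.526 0.148 [ 0.13 -1.24 -0.77] 0.0 False
th 0.7 f 102.0 u 76.0
    0.649 0.132 [ 0.25 -0.9  -0.45] 0.0 True
    0.649 0.158 [ 0.2  -0.86 -0.36] 0.0 True
    0.597 0.158 [ 0.12 -0.96 -0.39] 0.0 True
    0.557 0.158 [ 0.06 -1.04 -0.4 ] 0.0 True
    0.517 0.158 [-0.01 -1.11 -0.4 ] 0.0 True
```

```bash
cat >> h.py <<'E'
SEAT={"m":np.array([.709,.208]),"l":np.array([.690,.301]),"r":np.array([.728,.115])}
PHI=.205; AX=np.array([np.cos(PHI),np.sin(PHI)])
def orient(th,phi):
    z=np.array([np.cos(th)*np.cos(phi),np.cos(th)*np.sin(phi),-np.sin(th)]); y=np.array([np.sin(phi),-np.cos(phi),0]); return np.c_[np.cross(y,z),y,z]
def delta(pos,th=np.pi/2,phi=0.,pr=True):
    s=ctrl.read_state(); d=(np.array(pos)-s["eef_pos"])/.15
    w=R.from_matrix(orient(th,phi)@R.from_euler("xyz",s["eef_rot"]).as_matrix().T).as_rotvec()/(np.pi/2)
    print("shift",d.round(2),"turn",w.round(3),"deg",round(np.linalg.norm(w)*90,1))
def hang(k,th,fwd,led,g=.095):
    # TCP so that ledge edge at nose is fwd beyond the seat along hook, at height led; g = grip distance from ring centre
    f=.02875*np.cos(th)+(g+.0285)*np.sin(th); u=(g+.0285)*np.cos(th)-.02875*np.sin(th)
    return np.r_[SEAT[k]+AX*(fwd-f), led-u]
E
python3 - <<'E'
from h import *
for a in (-.12,-.04,.012): print(hang("m",.7,a,.235).round(3))
delta(hang("m",.7,-.12,.235),.7,PHI)
E
```

```text
[0.492 0.163 0.159]
[0.57  0.179 0.159]
[0.621 0.19  0.159]
shift [0.01 0.27 0.06] turn [ 0.052 -0.129 -0.025] deg 12.7
```

```bash
python3 -m inch '[0,0.15,0.05,0.03,-0.07,-0.01,-1, 0.01,0.27,0.06,0.052,-0.129,-0.025,-1, 0.01,0.27,0.06,0.052,-0.129,-0.025,-1, 0.01,0.27,0.06,0.052,-0.129,-0.025,-1]' >/dev/null; python3 q.py; python3 - <<'E'
from h import *
delta(hang("m",.7,-.12,.235),.7,PHI)
i=ctrl.camera_info("wrist"); im=ctrl.camera("wrist"); cv2.imwrite("pics/w4.png",im[...,::-1])
s=ctrl.read_state();Rm=R.from_euler("xyz",s["eef_rot"]).as_matrix()
for n,p in (("nose ledge",(.1235,0,.0287)),("ringtop",(.1315,0,.006)),("cen",(.095,0,.006))): print(n,(Rm@np.array(p)+s["eef_pos"]).round(4),proj("wrist",Rm@np.array(p)+s["eef_pos"],i).round())
for k in "lmr": print(k,proj("wrist",[np.r_[SEAT[k],.21],np.r_[SEAT[k]-.028*AX,.216]],i).round())
E
```

```text
t 10.53 p [0.4997 0.1315 0.16  ] r [ 3.115 -0.874  0.272] F [-0.2  0.  -0.3] op 0.0118 gf 59.7
DATA [-0.0261,-1.1058,-0.3831,0.5167,0.1600] [ 0.27 -0.03  3.14]
shift [-0.05  0.21 -0.01] turn [ 0.01   0.005 -0.03 ] deg 2.9
nose ledge [0.5975 0.158  0.2367] [[256.   5.]]
ringtop [0.5855 0.1553 0.2574] [[256. -27.]]
cen [0.563  0.149  0.2294] [[256.  52.]]
l [[131.  -6.]
 [117.  -1.]]
m [[232. -14.]
 [228. -11.]]
r [[341.  -6.]
 [348.  -2.]]
```

View pics/w4.png

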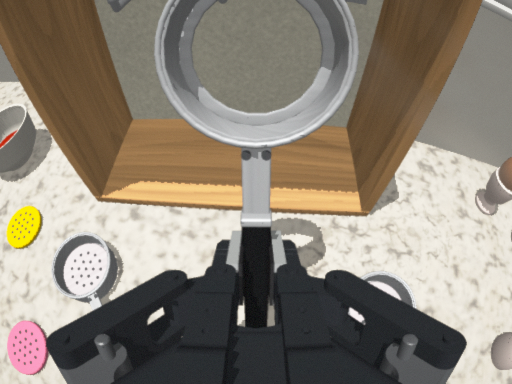

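```bash
python3 - <<'E'
s=open("h.py").read()
s=s.replace('led,g=.095):','led,g=.095,phi=PHI):').replace('np.r_[SEAT[k]+AX*(fwd-f), led-u]','np.r_[SEAT[k]+AX*fwd-np.array([np.cos(phi),np.sin(phi)])*f, led-u]')
open("h.py","w").write(s)
E
python3 - <<'E'
from h import *
for a in (-.12,-.04,.012): print(hang("m",.7,a,.235,phi=.31).round(3)); delta(hang("m",.7,a,.235,phi=.31),.7,.31)
E
```

```text
[0.495 0.153 0.159]
shift [-0.03  0.14 -0.01] turn [0.009 0.006 0.037] deg 3.5
[0.573 0.169 0.159]
shift [ 0.49  0.25 -0.01] turn [0.009 0.006 0.037] deg 3.5
[0.624 0.179 0.159]
shift [ 0.83  0.32 -0.01] turn [0.009 0.006 0.037] deg 3.5
```

```bash
python3 -m inch '[-0.03,0.14,0,0.009,0.006,0.037,-1, -0.03,0.14,0,0.009,0.006,0.037,-1, 0.2,0.19,0,0.009,0.006,0.037,-1, 0.35,0.22,0,0.009,0.006,0.037,-1, 0.49,0.25,0,0.009,0.006,0.037,-1, 0.49,0.25,0,0.009,0.006,0.037,-1]'; python3 - <<'E'
from h import *
delta(hang("m",.7,.012,.235,phi=.31),.7,.31)
i=ctrl.camera_info("wrist"); im=ctrl.camera("wrist"); cv2.imwrite("pics/w5.png",im[...,::-1])
E
```

```text
clock: 11.32
eef_pos: [0.5739, 0.1686, 0.1598]
eef_rot: [3.14, -0.872, 0.31]
wrist_force: [-0.1, 0.5, -0.8]
opening: 0.0117
gripper_force: 59.7
shift [ 0.33  0.07 -0.01] turn [0.    0.001 0.001] deg 0.1
```

View pics/w5.png

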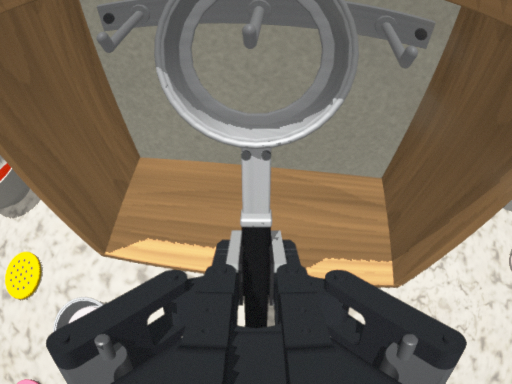

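```bash
python3 -m inch '[0.11,0.02,0,0,0,0,-1, 0.22,0.045,0,0,0,0,-1, 0.33,0.07,0,0,0,0,-1,0.33,0.07,0,0,0,0,-1]'; python3 -m inch '[0,0,-0.04,0,0,0,-1, 0,0,-0.08,0,0,0,-1, 0,0,-0.12,0,0,0,-1, 0,0,-0.12,0,0,0,-1]'; python3 -m inch '[0,0,-0.03,0,0,0,-1, 0,0,-0.03,0,0,0,-1]'
```

```text
clock: 11.88
eef_pos: [0.6233, 0.1796, 0.1594]
eef_rot: [3.141, -0.872, 0.311]
wrist_force: [-0.6, 0.7, -0.9]
opening: 0.0117
gripper_force: 59.7
clock: 12.38
eef_pos: [0.6211, 0.1791, 0.1401]
eef_rot: [3.141, -0.869, 0.311]
wrist_force: [0.3, -0.0, -1.1]
opening: 0.0117
gripper_force: 59.7
clock: 12.62
eef_pos: [0.6215, 0.1792, 0.1363]
eef_rot: [3.141, -0.87, 0.311]
wrist_force: [0.5, -0.4, -0.5]
opening: 0.0117
gripper_force: 59.7
```

```bash
python3 -m inch '[0,0,-0.02,0,0,0,-1, 0,0,-0.04,0,0,0,-1, 0,0,-0.04,0,0,0,-1]'; python3 -c "
from h import *
im=ctrl.camera('wrist'); cv2.imwrite('pics/w6.png',im[...,::-1])"
```

```text
clock: 13.0
eef_pos: [0.6215, 0.1792, 0.1302]
eef_rot: [3.141, -0.87, 0.311]
wrist_force: [0.4, 0.0, 0.0]
opening: 0.0118
gripper_force: 59.7
```

View pics/w6.png

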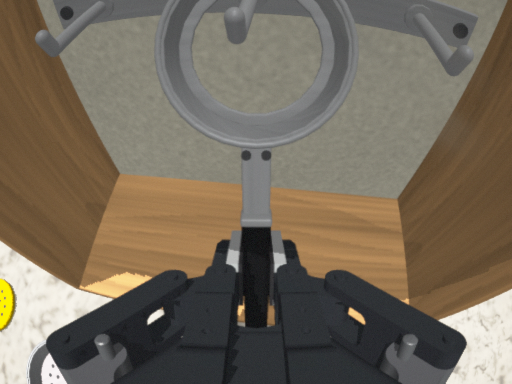

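```bash
python3 -m inch '[0,0,-0.02,0,0,0,-1, 0,0,-0.03,0,0,0,-1, 0,0,-0.03,0,0,0,-0.6, 0,0,-0.03,0,0,0,-0.2, 0,0,-0.03,0,0,0,0.1, 0,0,-0.03,0,0,0,0.1]';  python3 -m inch '[-0.2,-0.06,0.05,0,0,0,0.1, -0.4,-0.12,0.1,0,0,0,0.1, -0.7,-0.2,0.2,0,0,0,0.1, -0.7,-0.2,0.2,0,0,0,0.1,-0.7,-0.2,0.2,0,0,0,0.1]'; python3 -c "
from h import *
im=ctrl.camera('wrist'); cv2.imwrite('pics/w7.png',im[...,::-1])"
```

```text
clock: 13.8
eef_pos: [0.6218, 0.1792, 0.1263]
eef_rot: [3.141, -0.871, 0.311]
wrist_force: [-0.3, -0.5, 0.5]
opening: 0.0469
gripper_force: 0.0
clock: 14.42
eef_pos: [0.5175, 0.1494, 0.1572]
eef_rot: [3.14, -0.873, 0.311]
wrist_force: [-0.0, 0.0, -0.3]
opening: 0.0473
gripper_force: 0.0
```

View pics/w7.png

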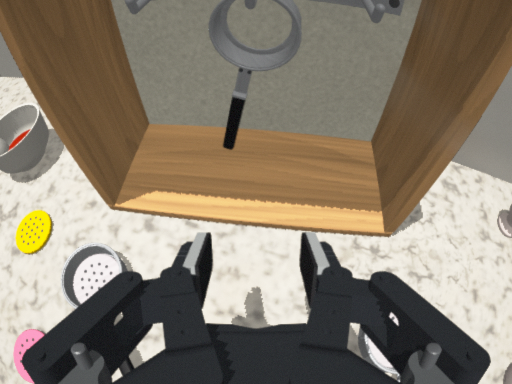

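```bash
python3 - <<'E'
from h import *
delta((.444,.01,.24),np.pi/2,.288)
E
```

```text
shift [-0.49 -0.93  0.55] turn [-0.163  0.531 -0.014] deg 50.0
```

```bash
python3 -m inch '[-0.3,-0.2,0.2,-0.03,0.1,0,0.6, -0.45,-0.4,0.4,-0.06,0.2,0,0.6, -0.49,-0.6,0.55,-0.1,0.32,0,0.6, -0.49,-0.8,0.55,-0.13,0.42,-0.01,0.6, -0.49,-0.93,0.55,-0.163,0.531,-0.014,0.6, -0.49,-0.93,0.55,-0.163,0.531,-0.014,0.6, -0.49,-0.93,0.55,-0.163,0.531,-0.014,0.6]' >/dev/null; python3 - <<'E'
from h import *
st(); look(["egg_cup","tray","base_1"],"w8")
delta((.4439,-.0122,.10),np.pi/2,.288)
E
```

```text
t 15.35 p [0.4462 0.0094 0.2379] r [-3.141  0.006  0.286] F [ 0.2  0.6 -0.3] op 0.0683 gf 0.0
egg_cup 0.63 px [ 61. 104.] c 0.4738 0.2406 size 169 74 ang 1.082
egg_cup 0.62 px [411. 172.] c 0.5008 -0.1573 size 71 39 ang 1.511
tray 0.79 px [484. 183.] c 0.5263 -0.3647 size 227 118 ang 1.41
base_1 0.88 px [ 21. 149.] c 0.3782 0.3549 size 64 64 ang 0.786
base_1 0.8 px [274.  94.] c 0.5332 0.0133 size 60 60 ang -1.274
base_1 0.71 px [ 68. 199.] c 0.3268 0.2556 size 61 61 ang -1.527
base_1 0.66 px [46. 75.] c 0.4918 0.3226 size 61 50 ang 0.263
base_1 0.65 px [ 3. 56.] c 0.5136 0.4223 size 59 25 ang 0.325
base_1 0.42 px [  2. 196.] c 0.2865 0.3984 size 46 14 ang -0.053
shift [ 0.   -0.15 -0.92] turn [-0.    -0.001  0.   ] deg 0.1
```

```bash
python3 -m inch '[0,-0.15,-0.35,0,0,0,0.6, -0.01,-0.15,-0.7,0,0,0,0.6, -0.01,-0.15,-0.92,0,0,0,0.6, -0.01,-0.15,-0.92,0,0,0,0.6]' >/dev/null
python3 -m inch '[0,0,-0.23,0,0,0,0.6, 0,0,-0.47,0,0,0,0.6, 0,0,-0.47,0,0,0,0.6, 0,0,-0.47,0,0,0,-0.3, 0,0,-0.47,0,0,0,-1, 0,0,-0.47,0,0,0,-1, 0,0,-0.47,0,0,0,-1, 0,0,-0.47,0,0,0,-1]'
python3 -m inch '[0,0,0.1,0,0,0,-1, 0,0,0.4,0,0,0,-1, 0,0,0.8,0,0,0,-1, 0,0,0.9,0,0,0,-1, 0,0,0.9,0,0,0,-1]'
python3 - <<'E'
from h import *
im,i=look(["base_1"],"w9",{"base_1":.0085+.135})
s=ctrl.read_state();Rm=R.from_euler("xyz",s["eef_rot"]).as_matrix()
print("ring centre pred",(Rm@np.array([.095,0,.03])+s["eef_pos"]).round(4))
# cup foot: bright white disc
for m in ctrl.masks_of("egg_cup","wrist"): print(m["confidence"],m["box"])
E
```

```text
clock: 17.05
eef_pos: [0.4422, -0.0128, 0.0306]
eef_rot: [3.142, 0.001, 0.287]
wrist_force: [-0.0, 0.2, 4.5]
opening: 0.0115
gripper_force: 58.9
clock: 17.68
eef_pos: [0.4421, -0.0127, 0.1659]
eef_rot: [3.141, -0.0, 0.287]
wrist_force: [-0.3, -0.5, -0.5]
opening: 0.0115
gripper_force: 58.7
base_1 0.7 px [ 5. 69.] c 0.5033 0.1632 size 31 12 ang 0.295
base_1 0.68 px [ 26. 209.] c 0.4184 0.1336 size 33 32 ang -0.029
base_1 0.65 px [255.  68.] c 0.5294 0.0135 size 62 62 ang 0.285
ring centre pred [0.532  0.0142 0.1338]
0.57 [397.9, 153.1, 460.3, 207.3]
```

View pics/w9.png

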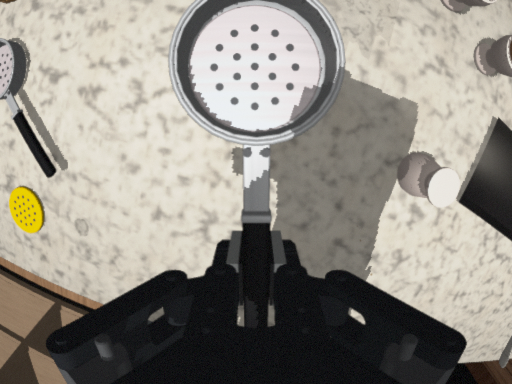

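```bash
python3 - <<'E'
from h import *
i=ctrl.camera_info("wrist"); c=pix("wrist",442,187,.06,i); print("cup",c, pix("wrist",416,172,0,i))
t=np.r_[c[:2]-.094*np.array([np.cos(.287),np.sin(.287)]),.166]; print(t); delta(t,np.pi/2,.287)
E
```

```text
cup [ 0.49765224 -0.1692481   0.06      ] [ 0.49861797 -0.17495831  0.        ]
[ 0.40749708 -0.19585726  0.166     ]
shift [-0.22 -1.22  0.01] turn [ 0.    -0.003 -0.   ] deg 0.2
```

```bash
python3 -m inch '[-0.05,-0.2,0,0,0,0,-1, -0.1,-0.45,0,0,0,0,-1, -0.17,-0.7,0,0,0,0,-1, -0.22,-0.9,0,0,0,0,-1, -0.22,-1,0,0,0,0,-1, -0.22,-1,0,0,0,0,-1]' >/dev/null
python3 -m inch '[0,-0.1,0,0,0,0,-1, 0,-0.22,0,0,0,0,-1, 0,-0.22,-0.2,0,0,0,-1, 0,-0.22,-0.4,0,0,0,-1, 0,-0.22,-0.5,0,0,0,-1, 0,-0.22,-0.5,0,0,0,-1]'
python3 - <<'E'
from h import *
im,i=look(["base_1","egg_cup"],"w10",{"base_1":.067})
delta((.4075,-.1959,.0875),np.pi/2,.287)
E
```

```text
clock: 19.32
eef_pos: [0.4082, -0.196, 0.0893]
eef_rot: [-3.14, 0.003, 0.287]
wrist_force: [-0.7, -0.4, -0.9]
opening: 0.0114
gripper_force: 58.8
base_1 0.88 px [260.  68.] c 0.4962 -0.172 size 62 61 ang -0.512
shift [-0.01  0.   -0.02] turn [ 0. -0. -0.] deg 0.1
```

```bash
python3 -m inch '[0,0,-0.03,0,0,0,-1, 0,0,-0.06,0,0,0,-1, 0,0,-0.09,0,0,0,-1, 0,0,-0.12,0,0,0,-1, 0,0,-0.16,0,0,0,-1, 0,0,-0.2,0,0,0,-1]'
python3 -m inch '[0,0,-0.05,0,0,0,-1, 0,0,-0.1,0,0,0,-1, 0,0,-0.15,0,0,0,-1, 0,0,-0.18,0,0,0,-1, 0,0,-0.18,0,0,0,-1]'
python3 - <<'E'
from h import *
im,i=look(["base_1","egg_cup"],"w11",{"base_1":.066})
E
```

```text
clock: 20.23
eef_pos: [0.4086, -0.1957, 0.0597]
eef_rot: [-3.141, 0.002, 0.287]
wrist_force: [0.4, 0.5, -0.2]
opening: 0.0113
gripper_force: 58.8
clock: 20.85
eef_pos: [0.4085, -0.1957, 0.0328]
eef_rot: [-3.141, 0.002, 0.287]
wrist_force: [-0.5, 0.2, -1.2]
opening: 0.0118
gripper_force: 58.8
base_1 0.71 px [264.  60.] c 0.4892 -0.1746 size 62 45 ang -1.271
```

View pics/w11.png

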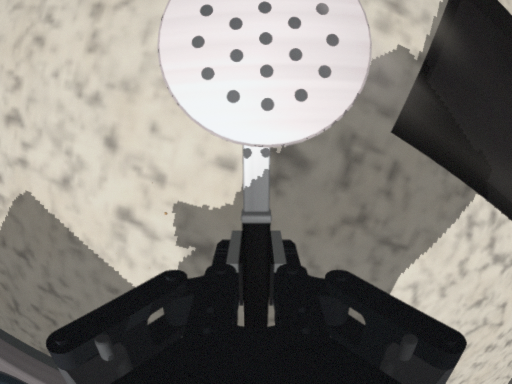

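```bash
python3 -m inch '[0,0,-0.015,0,0,0,-1, 0,0,-0.015,0,0,0,-0.5, 0,0,-0.015,0,0,0,0, 0,0,-0.015,0,0,0,0.2, 0,0,0.2,0,0,0,0.2, 0,0,0.5,0,0,0,0.2, 0,0,0.9,0,0,0,1, 0,0,0.9,0,0,0,1]'
python3 - <<'E'
from h import *
im,i=look(["base_1","egg_cup","tray"],"w12b",{"base_1":.066})
st()
E
```

```text
clock: 22.0
eef_pos: [0.4109, -0.1968, 0.1723]
eef_rot: [3.137, -0.004, 0.287]
wrist_force: [0.0, 0.4, 0.3]
opening: 0.0845
gripper_force: 0.0
base_1 0.97 px [257.  83.] c 0.4977 -0.172 size 62 62 ang 0.134
base_1 0.38 px [423. 122.] c 0.5154 -0.3395 size 210 94 ang 1.418
tray 0.73 px [423. 122.] c 0.5243 -0.3827 size 265 118 ang 1.414
t 22.2 p [ 0.408  -0.1954  0.1671] r [-3.14e+00  3.00e-03  2.87e-01] F [-0.4  0.1 -0.8] op 0.0854 gf 0.0
```

```bash
python3 - <<'E'
from h import *
delta((.4977,-.172,.167),np.pi/2,-.157)
E
python3 -m inch '[0.15,0.05,0,0,0,-0.07,1, 0.3,0.1,0,0,0,-0.14,1, 0.6,0.15,0,0,0,-0.21,1, 0.6,0.16,0,0,0,-0.28,1, 0.6,0.16,0,0,0,-0.283,1, 0.6,0.16,-0.3,0,0,-0.283,1, 0.6,0.16,-0.3,0,0,-0.283,1]'
python3 - <<'E'
from h import *
delta((.4977,-.172,.077),np.pi/2,-.157)
look(["base_1"],None,{"base_1":.066})
E
```

```text
shift [ 0.6   0.16 -0.  ] turn [-0.001 -0.002 -0.283] deg 25.4
clock: 23.08
eef_pos: [0.4958, -0.1711, 0.1203]
eef_rot: [-3.14, 0.008, -0.156]
wrist_force: [-0.1, 0.0, 0.7]
opening: 0.0853
gripper_force: 0.0
shift [ 0.01 -0.01 -0.29] turn [-0.002 -0.005 -0.001] deg 0.5
base_1 0.75 px [  9. 335.] c 0.385 0.1353 size 52 33 ang -0.741
base_1 0.57 px [257. 216.] c 0.4987 -0.1718 size 63 61 ang -0.095
```

```bash
python3 -m inch '[0.01,-0.01,-0.15,0,0,0,1, 0.01,-0.01,-0.29,0,0,0,1, 0.01,-0.01,-0.29,0,0,0,1, 0.01,-0.01,-0.29,0,0,0,0, 0.01,-0.01,-0.29,0,0,0,0, 0.01,-0.01,-0.29,0,0,0,0,0.01,-0.01,-0.29,0,0,0,0]'
python3 -m inch '[0,0,0.1,0,0,0,0, 0,0,0.4,0,0,0,0, 0,0,0.4,0,0,0,0]'
python3 - <<'E'
from h import *
look(["base_1","tray","ring_1"],"w13",{"base_1":.126})
# place target: tray frame y=+50
t=np.array([.5243,-.3827]); a=-.157
print(t+.052*np.array([-np.sin(a),np.cos(a)]),t-.052*np.array([-np.sin(a),np.cos(a)]))
E
```

```text
clock: 24.05
eef_pos: [0.5012, -0.1736, 0.0819]
eef_rot: [3.142, -0.002, -0.157]
wrist_force: [-2.6, 0.3, 11.0]
opening: 0.0594
gripper_force: 61.8
clock: 24.42
eef_pos: [0.5024, -0.1741, 0.144]
eef_rot: [3.141, -0.005, -0.157]
wrist_force: [0.1, -0.4, -0.1]
opening: 0.0594
gripper_force: 64.6
base_1 0.95 px [256. 252.] c 0.4993 -0.1739 size 64 61 ang -0.156
base_1 0.77 px [ 14. 329.] c 0.4436 0.0476 size 39 32 ang -1.043
tray 0.75 px [419. 136.] c 0.5251 -0.3688 size 237 117 ang 1.419
ring_1 0.77 px [250. 179.] c 0.5131 -0.1708 size 77 52 ang 1.483
[ 0.5324305  -0.33133956] [ 0.5161695  -0.43406044]
```

View pics/w13.png

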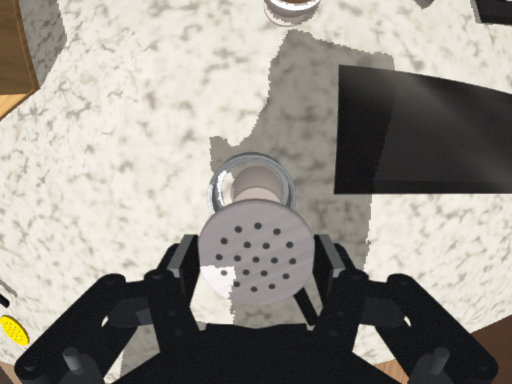

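```bash
python3 -m inch '[0.03,-0.2,0,0,0,0,0, 0.06,-0.45,0,0,0,0,0, 0.1,-0.75,0,0,0,0,0, 0.1,-1,0,0,0,0,0, 0.1,-1,0,0,0,0,0]' >/dev/null
python3 - <<'E'
from h import *
look(["tray"],"w14")
delta((.518,-.434,.04),np.pi/2,-.157)
im=cv2.imread("pics/w14.png")
E
```

```text
shift [ 0.02 -0.74 -0.66] turn [-0.001 -0.002  0.001] deg 0.2
```

```bash
python3 -m inch '[0.02,-0.35,0,0,0,0,0, 0.02,-0.74,0,0,0,0,0, 0.02,-0.74,-0.25,0,0,0,0, 0.02,-0.74,-0.5,0,0,0,0, 0.02,-0.74,-0.66,0,0,0,0, 0.02,-0.74,-0.66,0,0,0,0]' >/dev/null
python3 -m inch '[0,0,-0.03,0,0,0,0, 0,0,-0.06,0,0,0,0, 0,0,-0.06,0,0,0,0]'
python3 -m inch '[0,0,-0.02,0,0,0,0, 0,0,-0.02,0,0,0,0]'
```

```text
clock: 26.48
eef_pos: [0.5184, -0.4343, 0.0321]
eef_rot: [-3.142, 0.001, -0.157]
wrist_force: [0.4, -0.0, -0.5]
opening: 0.0592
gripper_force: 64.7
clock: 26.72
eef_pos: [0.5181, -0.4343, 0.0286]
eef_rot: [-3.141, 0.002, -0.157]
wrist_force: [0.2, -0.6, -0.5]
opening: 0.0592
gripper_force: 64.7
```

```bash
python3 -m inch '[0,0,-0.02,0,0,0,0, 0,0,-0.02,0,0,0,0]'; python3 -m inch '[0,0,-0.015,0,0,0,0,0,0,-0.015,0,0,0,0]'
```

```text
clock: 26.98
eef_pos: [0.5182, -0.4343, 0.0256]
eef_rot: [-3.141, 0.001, -0.157]
wrist_force: [0.4, 0.1, -0.6]
opening: 0.0595
gripper_force: 64.7
clock: 27.22
eef_pos: [0.5183, -0.4344, 0.0252]
eef_rot: [3.142, 0.0, -0.157]
wrist_force: [-3.2, 3.0, 15.0]
opening: 0.0593
gripper_force: 67.0
```

```bash
python3 -m inch '[0,0,0.005,0,0,0,0.4, 0,0,0.005,0,0,0,1, 0,0,0.005,0,0,0,1, 0,0,0.2,0,0,0,1, 0,0,0.5,0,0,0,1, 0,0,0.9,0,0,0,1,0,0,0.9,0,0,0,1]' 
python3 - <<'E'
from h import *
look(["tray","base_1"],"w15",{"base_1":.009})
E
python3 -m inch '[-0.1,0.2,0,0,0,0.05,1, -0.3,0.5,0,0,0,0.12,1, -0.5,0.75,0,0,0,0.19,1, -0.73,1,0,0,0,0.24,1, -0.73,1,0,0,0,0.283,1, -0.73,1,0,0,0,0.283,1]' >/dev/null
python3 - <<'E'
from h import *
look(["ring_1","base_1","tray"],"w16",{"base_1":.009})
delta((.4085,-.1957,.10),np.pi/2,.287)
E
```

```text
clock: 28.1
eef_pos: [0.5202, -0.4359, 0.1636]
eef_rot: [3.137, -0.006, -0.157]
wrist_force: [-0.1, -0.0, -0.0]
opening: 0.0855
gripper_force: 0.0
tray 0.65 px [208. 185.] c 0.5228 -0.3795 size 265 116 ang 1.415
base_1 0.58 px [253. 188.] c 0.5148 -0.4332 size 62 62 ang -0.946
ring_1 0.66 px [162. 112.] c 0.4488 -0.1976 size 190 77 ang 0.498
base_1 0.67 px [447. 133.] c 0.5174 -0.4587 size 63 63 ang -1.165
tray 0.79 px [389.  99.] c 0.5274 -0.4089 size 265 118 ang 1.413
shift [-0.    0.59 -0.39] turn [-0.    -0.002  0.001] deg 0.2
```

```bash
python3 -m inch '[0,0.3,0,0,0,0,0.6, 0,0.59,0,0,0,0,0.6, 0,0.59,-0.2,0,0,0,0.6, 0,0.59,-0.39,0,0,0,0.6, 0,0.59,-0.39,0,0,0,0.6]' >/dev/null
python3 -m inch '[0,0,-0.25,0,0,0,0.6, 0,0,-0.46,0,0,0,0.6, 0,0,-0.46,0,0,0,0.6, 0,0,-0.46,0,0,0,-0.3, 0,0,-0.46,0,0,0,-1, 0,0,-0.46,0,0,0,-1, 0,0,-0.46,0,0,0,-1, 0,0,-0.46,0,0,0,-1]'
python3 -m inch '[0,0,0.1,0,0,0,-1, 0,0,0.3,0,0,0,-1, 0,0,0.6,0,0,0,-1, 0,0,1,0,0,0,-1, 0,0,1,0,0,0,-1]'
python3 - <<'E'
from h import *
for a in (-.14,-.04,.012): print(hang("r",.7,a,.237).round(3))
delta((.47,.07,.2),.9,.25)
E
```

```text
clock: 30.82
eef_pos: [0.4091, -0.196, 0.0314]
eef_rot: [3.141, 0.001, 0.287]
wrist_force: [0.9, -0.8, 3.5]
opening: 0.0117
gripper_force: 58.9
clock: 31.45
eef_pos: [0.4106, -0.1966, 0.1847]
eef_rot: [3.138, -0.004, 0.287]
wrist_force: [1.0, -0.1, -1.3]
opening: 0.0116
gripper_force: 58.6
[0.492 0.066 0.161]
[0.589 0.086 0.161]
[0.64  0.097 0.161]
shift [0.4  1.78 0.1 ] turn [ 0.115 -0.409 -0.022] deg 38.3
```

```bash
python3 -m inch '[0.05,0.2,0,0,0,0,-1, 0.15,0.5,0.1,0,0,0,-1, 0.2,0.75,0.1,0,0,0,-1, 0.25,1,0.1,0,0,0,-1, 0.25,1,0.1,0,0,0,-1]' >/dev/null
python3 -m inch '[0,0.2,0,0.02,-0.08,0,-1, 0.05,0.4,0,0.05,-0.16,0,-1, 0.1,0.6,0,0.07,-0.25,-0.01,-1, 0.15,0.78,0,0.09,-0.33,-0.02,-1, 0.15,0.78,0,0.115,-0.409,-0.022,-1, 0.15,0.78,0,0.115,-0.409,-0.022,-1]'
python3 - <<'E'
from h import *
delta(hang("r",.7,-.12,.237),.7,PHI)
E
```

```text
clock: 32.83
eef_pos: [0.4649, 0.0703, 0.1927]
eef_rot: [-3.137, -0.66, 0.249]
wrist_force: [0.1, 0.5, -0.6]
opening: 0.0115
gripper_force: 58.9
shift [ 0.31 -0.   -0.21] turn [ 0.028 -0.131 -0.03 ] deg 12.4
```

```bash
python3 -m inch '[0.1,0,-0.15,0.014,-0.065,-0.015,-1, 0.2,0,-0.21,0.028,-0.131,-0.03,-1, 0.31,0,-0.21,0.028,-0.131,-0.03,-1, 0.31,0,-0.21,0.028,-0.131,-0.03,-1]'
python3 - <<'E'
from h import *
delta(hang("r",.7,-.12,.237),.7,PHI);delta(hang("r",.7,-.03,.237),.7,PHI);delta(hang("r",.7,.012,.237),.7,PHI)
i=ctrl.camera_info("wrist");im=ctrl.camera("wrist")
for k in "mr": print(k,proj("wrist",[np.r_[SEAT[k],.21],np.r_[SEAT[k]-.028*AX,.216]],i).round())
E
```

```text
clock: 33.33
eef_pos: [0.517, 0.0706, 0.1637]
eef_rot: [3.14, -0.873, 0.205]
wrist_force: [0.4, 1.2, -1.2]
opening: 0.0117
gripper_force: 58.9
shift [-0.04 -0.   -0.02] turn [0.    0.002 0.001] deg 0.1
shift [ 0.55  0.12 -0.02] turn [0.    0.002 0.001] deg 0.1
shift [ 0.82  0.17 -0.02] turn [0.    0.002 0.001] deg 0.1
m [[148.  -0.]
 [137.   5.]]
r [[255.  -8.]
 [255.  -4.]]
```

```bash
python3 -m inch '[0.15,0.03,-0.02,0,0,0,-1, 0.3,0.065,-0.02,0,0,0,-1, 0.43,0.09,-0.02,0,0,0,-1, 0.55,0.12,-0.02,0,0,0,-1, 0.68,0.145,-0.02,0,0,0,-1, 0.82,0.17,-0.02,0,0,0,-1, 0.82,0.17,-0.02,0,0,0,-1]'
python3 -m inch '[0,0,-0.05,0,0,0,-1, 0,0,-0.1,0,0,0,-1, 0,0,-0.15,0,0,0,-1, 0,0,-0.19,0,0,0,-1, 0,0,-0.22,0,0,0,-1, 0,0,-0.22,0,0,0,-1]'
python3 -c "
from h import *
im=ctrl.camera('wrist'); cv2.imwrite('pics/w17.png',im[...,::-1])"
```

```text
clock: 34.25
eef_pos: [0.6397, 0.097, 0.1619]
eef_rot: [3.14, -0.877, 0.207]
wrist_force: [-1.1, 0.5, -2.4]
opening: 0.0118
gripper_force: 58.9
clock: 35.0
eef_pos: [0.6405, 0.0971, 0.1308]
eef_rot: [3.14, -0.882, 0.207]
wrist_force: [1.5, 0.0, 6.0]
opening: 0.012
gripper_force: 59.3
```

View pics/w17.png

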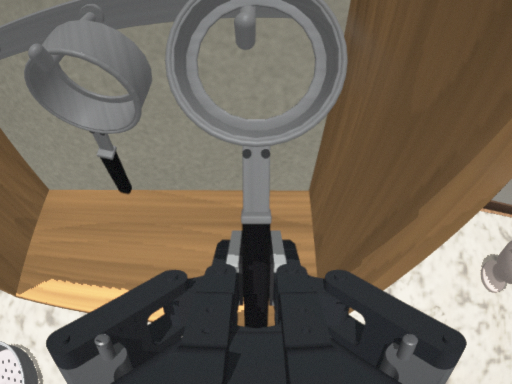

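```bash
python3 -m inch '[0,0,0.01,0,0,0,-0.6, 0,0,0.01,0,0,0,-0.2, 0,0,0.01,0,0,0,0.1, 0,0,0.01,0,0,0,0.1, 0,0,0.01,0,0,0,0.1]' >/dev/null;  python3 -m inch '[-0.2,-0.04,0.05,0,0,0,0.1, -0.4,-0.08,0.1,0,0,0,0.1, -0.82,-0.17,0.2,0,0,0,0.1, -0.82,-0.17,0.2,0,0,0,0.1,-0.82,-0.17,0.2,0,0,0,0.1]'; python3 - <<'E'
from h import *
im=ctrl.camera('wrist'); cv2.imwrite('pics/w18.png',im[...,::-1])
for m in ctrl.masks_of("ring_1","wrist"): print(m["confidence"],m["box"])
i=ctrl.camera_info("wrist")
for k in "mr": print(k,proj("wrist",[np.r_[SEAT[k],.18],np.r_[SEAT[k],.025]],i).round())
delta((.433,.248,.25),np.pi/2,.854)
E
```

```text
clock: 36.3
eef_pos: [0.5156, 0.0712, 0.161]
eef_rot: [3.14, -0.878, 0.206]
wrist_force: [1.1, 0.2, 0.2]
opening: 0.0469
gripper_force: 0.0
0.92 [215.5, 0.0, 293.6, 120.8]
0.91 [15.1, 234.8, 74.3, 325.3]
0.65 [115.0, 0.0, 194.1, 125.0]
m [[155.  25.]
 [182. 136.]]
r [[257.  19.]
 [256. 136.]]
shift [-0.56  1.18  0.6 ] turn [-0.287  0.49   0.385] deg 61.8
```

```bash
python3 -m inch '[-0.3,0.1,0.2,-0.05,0.08,0.06,0.6, -0.5,0.3,0.4,-0.1,0.16,0.12,0.6, -0.56,0.55,0.6,-0.14,0.24,0.19,0.6, -0.56,0.8,0.6,-0.19,0.33,0.26,0.6, -0.56,1,0.6,-0.24,0.41,0.32,0.6, -0.56,1,0.6,-0.287,0.49,0.385,0.6, -0.56,1,0.6,-0.287,0.49,0.385,0.6]' >/dev/null
python3 - <<'E'
from h import *
look(["base_1","ring_1"],"w19")
delta((.4328,.2479,.1),np.pi/2,.854)
E
```

```text
base_1 0.95 px [242.  72.] c 0.4925 0.3171 size 63 60 ang -0.727
base_1 0.86 px [176. 194.] c 0.3264 0.2595 size 62 61 ang 0.024
base_1 0.86 px [ 77. 123.] c 0.287 0.4271 size 62 61 ang 0.756
base_1 0.63 px [152. 112.] c 0.3781 0.3576 size 62 61 ang -0.313
base_1 0.62 px [181.   5.] c 0.4916 0.4332 size 58 21 ang -0.822
ring_1 0.77 px [242. 113.] c 0.4475 0.2838 size 190 75 ang 0.658
ring_1 0.73 px [493.  73.] c 0.785 0.1111 size 85 17 ang -0.685
shift [-0.    0.17 -0.99] turn [ 0.001 -0.001  0.001] deg 0.2
```

```bash
python3 -m inch '[-0.01,0.16,-0.35,0,0,0,0.6, -0.01,0.16,-0.7,0,0,0,0.6, -0.01,0.16,-0.99,0,0,0,0.6, -0.01,0.16,-0.99,0,0,0,0.6]' >/dev/null
python3 -m inch '[0,0,-0.23,0,0,0,0.6, 0,0,-0.46,0,0,0,0.6, 0,0,-0.46,0,0,0,0.6, 0,0,-0.46,0,0,0,-0.3, 0,0,-0.46,0,0,0,-1, 0,0,-0.46,0,0,0,-1, 0,0,-0.46,0,0,0,-1, 0,0,-0.46,0,0,0,-1]'
python3 -m inch '[0,0,0.1,0,0,0,-1, 0,0,0.4,0,0,0,-1, 0,0,0.8,0,0,0,-1, 0,0,0.9,0,0,0,-1, 0,0,0.9,0,0,0,-1]'
python3 - <<'E'
from h import *
im,i=look(["base_1"],"w20",{"base_1":.0085+.135})
s=ctrl.read_state();Rm=R.from_euler("xyz",s["eef_rot"]).as_matrix()
print("ring centre pred",(Rm@np.array([.094,0,.03])+s["eef_pos"]).round(4))
delta((.4075,-.1959,.166),np.pi/2,.287)
E
```

```text
clock: 38.92
eef_pos: [0.4301, 0.2454, 0.0328]
eef_rot: [3.14, 0.0, 0.854]
wrist_force: [0.4, 0.1, 4.7]
opening: 0.0115
gripper_force: 59.9
clock: 39.55
eef_pos: [0.4299, 0.2453, 0.1677]
eef_rot: [3.14, 0.0, 0.854]
wrist_force: [0.1, -0.1, -2.4]
opening: 0.0114
gripper_force: 59.2
base_1 0.97 px [253.  64.] c 0.4905 0.3169 size 62 61 ang 0.853
base_1 0.8 px [ 52. 144.] c 0.3805 0.366 size 32 32 ang -1.143
base_1 0.67 px [172.   2.] c 0.4816 0.3672 size 17 4 ang -0.839
base_1 0.59 px [141. 131.] c 0.4264 0.3302 size 32 31 ang -0.791
base_1 0.4 px [492. 381.] c 0.5079 -0.0842 size 33 10 ang -1.141
ring centre pred [0.4906 0.3155 0.1355]
shift [-0.14 -2.94  0.  ] turn [ 0.001 -0.002 -0.361] deg 32.5
```

```bash
python3 -m inch '[-0.02,-0.2,0,0,0,-0.03,-1, -0.04,-0.45,0,0,0,-0.08,-1, -0.06,-0.7,0,0,0,-0.13,-1, -0.07,-0.9,0,0,0,-0.18,-1, -0.07,-1,0,0,0,-0.18,-1, -0.07,-1,0,0,0,-0.18,-1]' >/dev/null
python3 -m inch '[-0.02,-0.2,0,0,0,-0.03,-1, -0.04,-0.45,0,0,0,-0.08,-1, -0.06,-0.7,0,0,0,-0.13,-1, -0.07,-0.9,0,0,0,-0.181,-1, -0.07,-1,0,0,0,-0.181,-1, -0.07,-1,0,0,0,-0.181,-1]' >/dev/null
python3 - <<'E'
from h import *
i=ctrl.camera_info("wrist"); im=ctrl.camera("wrist"); cv2.imwrite("pics/w21.png",im[...,::-1])
ms=ctrl.masks_of("egg_cup","wrist")
for m in ms[:1]:
    print(m["confidence"],m["box"])
    g=cv2.cvtColor(im,cv2.COLOR_RGB2GRAY); b=((m["pixels"])&(g>205)).astype(np.uint8)
    n,l,stt,c=cv2.connectedComponentsWithStats(b); k=1+np.argmax(stt[1:,4]); print(stt[k],c[k],pix("wrist",*c[k],.06,i)); x,y,w,h=stt[k][:4]; print(pix("wrist",x+w/2,y+h/2,.06,i))
delta((.4075,-.1959,.166),np.pi/2,.287)
E
```

```text
0.57 [372.1, 108.2, 441.7, 160.2]Traceback (most recent call last):
  File "<stdin>", line 7, in <module>
    return _wrapfunc(a, 'argmax', axis=axis, out=out, **kwds)
    return bound(*args, **kwds)
ValueError: attempt to get argmax of an empty sequence
```

```bash
python3 - <<'E'
from h import *
i=ctrl.camera_info("wrist"); im=cv2.imread("pics/w21.png")
print(pix("wrist",424,140,.06,i))
g=cv2.cvtColor(im,cv2.COLOR_BGR2GRAY)[100:170,365:450]; print(g.max())
for t in (150,165,180,190):
    n,l,s,c=cv2.connectedComponentsWithStats((g>t).astype(np.uint8)); k=1+np.argmax(s[1:,4]); x,y,w,h,a=s[k]; print(t,s[k],pix("wrist",365+x+w/2,100+y+h/2,.06,i).round(4))
print(proj("wrist",[[.4977,-.1692,.06],[.4987,-.1735,.06]],i).round(1))
delta((.4075,-.1959,.166),np.pi/2,.287)
E
```

```text
[ 0.49798116 -0.1761421   0.06      ]
228
150 [  33    0   52   70 2154] [ 0.5019 -0.1745  0.06  ]
165 [  33    0   52   70 1778] [ 0.5019 -0.1745  0.06  ]
180 [  34    0   51   70 1698] [ 0.5021 -0.175   0.06  ]
190 [  34    0   51   70 1542] [ 0.5021 -0.175   0.06  ]
[[417.7 137.5]
 [421.9 138.2]]
shift [-0.01 -0.95 -0.01] turn [ 0.    -0.001 -0.001] deg 0.1
```

```bash
python3 -m inch '[0,-0.2,0,0,0,0,-1, 0,-0.45,0,0,0,0,-1, 0,-0.7,0,0,0,0,-1, 0,-0.9,0,0,0,0,-1, -0.01,-0.97,0,0,0,0,-1, -0.01,-0.97,0,0,0,0,-1]' >/dev/null
python3 -m inch '[0,0,-0.2,0,0,0,-1, 0,0,-0.4,0,0,0,-1, 0,0,-0.49,0,0,0,-1, 0,0,-0.49,0,0,0,-1]'
python3 - <<'E'
from h import *
im,i=look(["base_1"],"w22",{"base_1":.067})
E
python3 -m inch '[0,0,-0.03,0,0,0,-1, 0,0,-0.06,0,0,0,-1, 0,0,-0.09,0,0,0,-1, 0,0,-0.12,0,0,0,-1, 0,0,-0.16,0,0,0,-1, 0,0,-0.2,0,0,0,-1]'
```

```text
clock: 42.5
eef_pos: [0.407, -0.1993, 0.0936]
eef_rot: [-3.141, 0.002, 0.288]
wrist_force: [0.6, -0.2, -0.5]
opening: 0.0115
gripper_force: 59.2
base_1 0.82 px [252.  59.] c 0.4979 -0.1703 size 63 61 ang -1.288
base_1 0.41 px [254. 125.] c 0.4385 -0.1894 size 188 85 ang 0.287
clock: 43.35
eef_pos: [0.4072, -0.2003, 0.0634]
eef_rot: [3.141, 0.001, 0.287]
wrist_force: [-0.1, 0.8, -0.7]
opening: 0.0115
gripper_force: 59.3
```

```bash
python3 -m inch '[0,0,-0.05,0,0,0,-1, 0,0,-0.1,0,0,0,-1, 0,0,-0.15,0,0,0,-1, 0,0,-0.19,0,0,0,-1, 0,0,-0.19,0,0,0,-1, 0,0,-0.19,0,0,0,-1]'
python3 -m inch '[0,0,-0.012,0,0,0,-1, 0,0,-0.012,0,0,0,-0.5, 0,0,-0.012,0,0,0,0, 0,0,-0.012,0,0,0,0.2, 0,0,0.2,0,0,0,0.2, 0,0,0.5,0,0,0,0.2, 0,0,0.9,0,0,0,1, 0,0,0.9,0,0,0,1]'
python3 - <<'E'
from h import *
im,i=look(["base_1","egg_cup","tray"],"w23",{"base_1":.066})
delta((.4977,-.172,.167),np.pi/2,-.157)
E
```

```text
clock: 44.1
eef_pos: [0.4073, -0.2003, 0.0355]
eef_rot: [3.141, 0.001, 0.287]
wrist_force: [-0.3, 0.3, -0.4]
opening: 0.0115
gripper_force: 59.3
clock: 45.1
eef_pos: [0.4094, -0.2013, 0.1745]
eef_rot: [3.136, -0.004, 0.287]
wrist_force: [0.8, -0.7, -0.6]
opening: 0.0844
gripper_force: 0.0
base_1 0.85 px [482. 157.] c 0.51 -0.4021 size 51 50 ang -1.1
base_1 0.73 px [251.  76.] c 0.4997 -0.1711 size 62 61 ang -1.28
tray 0.79 px [437. 125.] c 0.5281 -0.409 size 264 119 ang 1.41
shift [ 0.61  0.19 -0.02] turn [-0.    -0.002 -0.282] deg 25.4
```

```bash
python3 -m inch '[0.15,0.05,0,0,0,-0.07,1, 0.3,0.1,0,0,0,-0.14,1, 0.6,0.18,0,0,0,-0.21,1, 0.62,0.2,0,0,0,-0.28,1, 0.62,0.2,0,0,0,-0.282,1, 0.62,0.2,-0.3,0,0,-0.282,1, 0.62,0.2,-0.3,0,0,-0.282,1]' >/dev/null
python3 - <<'E'
from h import *
delta((.4997,-.171,.082),np.pi/2,-.157)
look(["base_1"],None,{"base_1":.066})
E
```

```text
shift [ 0.02 -0.01 -0.27] turn [-0.001 -0.005 -0.001] deg 0.5
base_1 0.86 px [  9. 334.] c 0.3837 0.1394 size 56 35 ang -0.739
base_1 0.77 px [508. 135.] c 0.5317 -0.3703 size 40 12 ang 0.029
base_1 0.67 px [258. 213.] c 0.5006 -0.1718 size 63 62 ang -0.658
```

Then lift the base and place at tray y≈+52: tray (0.528,-0.409), yaw -0.16 → (0.536,-0.358).

```bash
python3 -m inch '[0.02,-0.01,-0.15,0,0,0,1, 0.02,-0.01,-0.27,0,0,0,1, 0.02,-0.01,-0.27,0,0,0,1, 0.02,-0.01,-0.27,0,0,0,0, 0.02,-0.01,-0.27,0,0,0,0, 0.02,-0.01,-0.27,0,0,0,0,0.02,-0.01,-0.27,0,0,0,0]'
python3 -m inch '[0,0,0.1,0,0,0,0, 0,0,0.4,0,0,0,0, 0,0,0.4,0,0,0,0]'
python3 - <<'E'
from h import *
look(["base_1","tray"],"w24",{"base_1":.126})
delta((.536,-.358,.04),np.pi/2,-.157)
E
```

```text
clock: 47.15
eef_pos: [0.5056, -0.1722, 0.089]
eef_rot: [3.14, -0.006, -0.156]
wrist_force: [-3.1, 3.6, 28.3]
opening: 0.0429
gripper_force: 14.4
clock: 47.52
eef_pos: [0.5052, -0.1725, 0.1487]
eef_rot: [3.14, -0.005, -0.156]
wrist_force: [-0.3, -0.4, -0.3]
opening: 0.0425
gripper_force: 0.0
base_1 0.82 px [255. 213.] c 0.5236 -0.1754 size 44 44 ang -0.156
base_1 0.79 px [499. 139.] c 0.5452 -0.3288 size 34 28 ang 0.023
base_1 0.74 px [ 17. 330.] c 0.4419 0.0526 size 37 34 ang -0.505
tray 0.62 px [436. 132.] c 0.5308 -0.3843 size 213 117 ang 1.412
shift [ 0.22 -1.24 -0.7 ] turn [ 0.    -0.001 -0.   ] deg 0.1
```

```bash
python3 -m inch '[0,0,0,0,0,0,1, 0,0,0,0,0,0,1, 0,0,-0.19,0,0,0,1, 0,0,-0.19,0,0,0,1, 0,0,-0.19,0,0,0,1]' 
python3 - <<'E'
from h import *
look(["base_1","egg_cup"],"w25",{"base_1":.066})
delta((.4997,-.171,.075),np.pi/2,-.157)
E
```

```text
clock: 48.3
eef_pos: [0.5033, -0.1718, 0.1168]
eef_rot: [3.141, 0.001, -0.156]
wrist_force: [-0.2, 0.4, 0.5]
opening: 0.0855
gripper_force: 0.0
base_1 0.74 px [255. 227.] c 0.5004 -0.1721 size 64 62 ang -0.689
base_1 0.71 px [ 6. 53.] c 0.6613 -0.0161 size 86 27 ang -0.101
base_1 0.66 px [  8. 339.] c 0.3895 0.1339 size 58 31 ang -0.743
base_1 0.58 px [509. 142.] c 0.5338 -0.3677 size 35 11 ang 0.038
egg_cup 0.77 px [261. 179.] c 0.5311 -0.1797 size 26 7 ang 1.317
shift [-0.03  0.01 -0.28] turn [ 0.001 -0.    -0.   ] deg 0.1
```

```bash
python3 -m inch '[-0.02,0,-0.15,0,0,0,1, -0.02,0,-0.28,0,0,0,1, -0.02,0,-0.28,0,0,0,1, -0.02,0,-0.28,0,0,0,1, -0.02,0,-0.28,0,0,0,0.2, -0.02,0,-0.28,0,0,0,0.2, -0.02,0,-0.28,0,0,0,0.2,-0.02,0,-0.28,0,0,0,0.2]'
python3 -m inch '[0,0,0.1,0,0,0,0.2, 0,0,0.4,0,0,0,0.2, 0,0,0.4,0,0,0,0.2]'
python3 - <<'E'
from h import *
look(["base_1","tray"],"w26",{"base_1":.126})
delta((.536,-.358,.04),np.pi/2,-.157)
E
```

```text
clock: 49.45
eef_pos: [0.5009, -0.1719, 0.0759]
eef_rot: [3.141, -0.001, -0.156]
wrist_force: [-2.7, 1.3, 10.3]
opening: 0.0598
gripper_force: 62.1
clock: 49.82
eef_pos: [0.5023, -0.1725, 0.1383]
eef_rot: [3.14, -0.005, -0.156]
wrist_force: [-0.2, 0.2, -0.3]
opening: 0.0598
gripper_force: 64.8
base_1 0.84 px [503. 138.] c 0.5448 -0.3211 size 33 20 ang 0.019
base_1 0.77 px [ 12. 332.] c 0.4436 0.0438 size 38 31 ang -0.726
base_1 0.65 px [256. 253.] c 0.5017 -0.1729 size 65 61 ang -0.182
tray 0.75 px [437. 130.] c 0.5314 -0.3787 size 202 117 ang 1.408
shift [ 0.24 -1.24 -0.63] turn [ 0.    -0.001 -0.   ] deg 0.1
```

```bash
python3 -m inch '[0.05,-0.2,0,0,0,0,0.2, 0.12,-0.45,0,0,0,0,0.2, 0.18,-0.75,0,0,0,0,0.2, 0.23,-0.93,0,0,0,0,0.2, 0.23,-0.93,0,0,0,0,0.2]' >/dev/null
python3 -m inch '[0,-0.15,0,0,0,0,0.2, 0,-0.3,0,0,0,0,0.2, 0,-0.31,-0.3,0,0,0,0.2, 0,-0.31,-0.5,0,0,0,0.2, 0,-0.31,-0.66,0,0,0,0.2, 0,-0.31,-0.7,0,0,0,0.2, 0,-0.31,-0.7,0,0,0,0.2]'
python3 -m inch '[0,0,-0.02,0,0,0,0.2, 0,0,-0.04,0,0,0,0.2, 0,0,-0.04,0,0,0,0.2]'
```

```text
clock: 51.48
eef_pos: [0.5347, -0.3582, 0.0296]
eef_rot: [3.141, 0.001, -0.157]
wrist_force: [0.7, -0.1, 0.2]
opening: 0.0599
gripper_force: 64.8
clock: 51.85
eef_pos: [0.5347, -0.3578, 0.0236]
eef_rot: [3.141, 0.001, -0.156]
wrist_force: [-0.1, -0.4, -0.7]
opening: 0.0599
gripper_force: 64.8
```

```bash
python3 -m inch '[0,0,-0.01,0,0,0,0.2, 0,0,-0.02,0,0,0,0.2, 0,0,-0.02,0,0,0,0.2]';python3 -m inch '[0,0,0,0,0,0,0.6, 0,0,0,0,0,0,1, 0,0,0,0,0,0,1, 0,0,0.2,0,0,0,1, 0,0,0.5,0,0,0,1, 0,0,0.93,0,0,0,1,0,0,0.93,0,0,0,1]' 
python3 - <<'E'
from h import *
look(["tray","base_1"],"w27",{"base_1":.009})
delta((.4073,-.2003,.10),np.pi/2,.287)
E
```

```text
clock: 52.22
eef_pos: [0.5349, -0.3578, 0.0231]
eef_rot: [3.14, -0.001, -0.156]
wrist_force: [-6.4, 4.1, 22.1]
opening: 0.0598
gripper_force: 76.9
clock: 53.1
eef_pos: [0.5368, -0.3592, 0.165]
eef_rot: [3.137, -0.006, -0.156]
wrist_force: [0.8, 0.4, 0.2]
opening: 0.0856
gripper_force: 0.0
tray 0.61 px [295. 182.] c 0.5257 -0.407 size 264 117 ang 1.412
base_1 0.65 px [357. 185.] c 0.5185 -0.4595 size 62 61 ang 1.328
base_1 0.61 px [254. 185.] c 0.5351 -0.358 size 62 60 ang -0.156
shift [-0.85  1.05 -0.39] turn [ 0.    -0.001  0.282] deg 25.4
```

Both bases flat (round 62×61) in the tray at y≈±50 of its frame. Now ring 1 back from round the cup.

```bash
python3 -m inch '[-0.15,0.2,0,0,0,0.05,1, -0.35,0.45,0,0,0,0.12,1, -0.6,0.75,0,0,0,0.19,0.6, -0.8,0.95,0,0,0,0.25,0.6, -0.85,1,0,0,0,0.282,0.6, -0.85,1,0,0,0,0.282,0.6]' >/dev/null
python3 -m inch '[0,0.05,-0.2,0,0,0,0.6, 0,0.05,-0.39,0,0,0,0.6, 0,0.05,-0.6,0,0,0,0.6, 0,0.05,-0.84,0,0,0,0.6, 0,0.05,-0.84,0,0,0,0.6]'
python3 -m inch '[0,0,0,0,0,0,-0.3, 0,0,0,0,0,0,-1, 0,0,0,0,0,0,-1, 0,0,0,0,0,0,-1, 0,0,0,0,0,0,-1]'
python3 -m inch '[0,0,0.1,0,0,0,-1, 0,0,0.3,0,0,0,-1, 0,0,0.6,0,0,0,-1, 0,0,1,0,0,0,-1, 0,0,1,0,0,0,-1]'
python3 - <<'E'
from h import *
delta((.47,.2,.2),.9,.44)
for a in (-.12,-.03,.012): print(hang("l",.7,a,.237,phi=.45).round(3))
E
```

```text
clock: 54.62
eef_pos: [0.4055, -0.1997, 0.0313]
eef_rot: [-3.138, 0.006, 0.285]
wrist_force: [-1.1, 0.1, -0.2]
opening: 0.0681
gripper_force: 0.0
clock: 55.25
eef_pos: [0.4076, -0.2005, 0.0344]
eef_rot: [3.14, 0.0, 0.286]
wrist_force: [-0.1, -0.5, 2.2]
opening: 0.0111
gripper_force: 60.7
clock: 55.88
eef_pos: [0.4091, -0.2012, 0.1879]
eef_rot: [3.136, -0.004, 0.287]
wrist_force: [-0.2, 0.7, -1.3]
opening: 0.0113
gripper_force: 60.3
shift [0.41 2.67 0.08] turn [ 0.154 -0.396  0.095] deg 39.2
[0.481 0.232 0.161]
[0.569 0.251 0.161]
[0.61  0.259 0.161]
```

```bash
python3 -m inch '[0.03,0.2,0,0,0,0,-1, 0.06,0.45,0.1,0,0,0,-1, 0.1,0.7,0.1,0,0,0,-1, 0.1,0.9,0.1,0,0,0.02,-1, 0.1,1,0.1,0,0,0.05,-1]' >/dev/null
python3 -m inch '[0.03,0.2,0,0,0,0.02,-1, 0.06,0.45,0,0,0,0.05,-1, 0.1,0.7,0,0,0,0.05,-1, 0.1,0.9,0,0,0,0.05,-1, 0.1,1,0,0,0,0.05,-1]' >/dev/null
python3 - <<'E'
from h import *
delta((.46,.21,.2),.9,.45)
E
```

```text
shift [0.15 0.73 0.01] turn [ 0.186 -0.386  0.003] deg 38.6
```

```bash
python3 -m inch '[0.03,0.2,0,0.04,-0.08,0,-1, 0.06,0.4,0,0.08,-0.16,0,-1, 0.1,0.6,0,0.12,-0.24,0,-1, 0.15,0.73,0,0.15,-0.32,0,-1, 0.15,0.73,0,0.186,-0.386,0,-1, 0.15,0.73,0,0.186,-0.386,0,-1]'
python3 - <<'E'
from h import *
delta(hang("l",.7,-.12,.237,phi=.45),.7,.45)
E
```

```text
clock: 57.88
eef_pos: [0.4569, 0.2075, 0.1964]
eef_rot: [-3.139, -0.667, 0.442]
wrist_force: [0.6, -0.3, -1.3]
opening: 0.0115
gripper_force: 60.3
shift [ 0.16  0.17 -0.24] turn [ 0.055 -0.117  0.004] deg 11.7
```

```bash
python3 -m inch '[0.05,0.06,-0.12,0.028,-0.06,0,-1, 0.1,0.12,-0.24,0.055,-0.117,0.004,-1, 0.16,0.17,-0.24,0.055,-0.117,0.004,-1, 0.16,0.17,-0.24,0.055,-0.117,0.004,-1]'
python3 - <<'E'
from h import *
for a in (-.12,-.03,.012):delta(hang("l",.7,a,.237,phi=.45),.7,.45)
E
```

```text
clock: 58.38
eef_pos: [0.486, 0.2349, 0.1632]
eef_rot: [-3.141, -0.873, 0.451]
wrist_force: [-0.4, -0.0, -0.8]
opening: 0.0115
gripper_force: 60.2
shift [-0.03 -0.02 -0.01] turn [-0.001  0.001 -0.001] deg 0.1
shift [ 0.55  0.11 -0.01] turn [-0.001  0.001 -0.001] deg 0.1
shift [ 0.83  0.16 -0.01] turn [-0.001  0.001 -0.001] deg 0.1
```

```bash
python3 -m inch '[0.15,0.025,-0.01,0,0,0,-1, 0.3,0.055,-0.01,0,0,0,-1, 0.43,0.085,-0.01,0,0,0,-1, 0.55,0.11,-0.01,0,0,0,-1, 0.68,0.135,-0.01,0,0,0,-1, 0.83,0.16,-0.01,0,0,0,-1, 0.83,0.16,-0.01,0,0,0,-1]'
python3 -m inch '[0,0,-0.05,0,0,0,-1, 0,0,-0.1,0,0,0,-1, 0,0,-0.15,0,0,0,-1, 0,0,-0.18,0,0,0,-1, 0,0,-0.2,0,0,0,-1, 0,0,-0.2,0,0,0,-1]'
python3 -c "
from h import *
im=ctrl.camera('wrist'); cv2.imwrite('pics/w28.png',im[...,::-1])"
```

```text
clock: 59.25
eef_pos: [0.6106, 0.2585, 0.1626]
eef_rot: [-3.141, -0.876, 0.451]
wrist_force: [-0.5, 0.4, -0.6]
opening: 0.0114
gripper_force: 60.2
clock: 60.0
eef_pos: [0.6096, 0.2588, 0.1328]
eef_rot: [-3.141, -0.878, 0.451]
wrist_force: [0.4, 1.0, 4.9]
opening: 0.011
gripper_force: 60.6
```

View pics/w28.png

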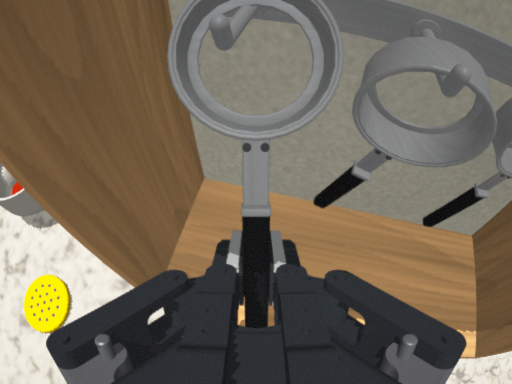

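```bash
python3 -m inch '[0,0,0.01,0,0,0,-0.6, 0,0,0.01,0,0,0,-0.2, 0,0,0.01,0,0,0,0.1, 0,0,0.01,0,0,0,0.1, 0,0,0.01,0,0,0,0.1]' >/dev/null;  python3 -m inch '[-0.2,-0.07,0.05,0,0,0,0.1, -0.4,-0.14,0.1,0,0,0,0.1, -0.85,-0.22,0.2,0,0,0,0.1, -0.85,-0.22,0.2,0,0,0,0.1,-0.85,-0.22,0.2,0,0,0,0.1]'
python3 -m inch '[-0.1,-0.2,0.2,-0.04,0.08,0,0.1, -0.2,-0.6,0.4,-0.08,0.16,0,0.1, -0.2,-0.8,0.4,-0.1,0.2,0,0.1, -0.2,-0.8,0.4,-0.1,0.2,0,0.1,-0.2,-0.8,0.4,-0.1,0.2,0,0.1,-0.2,-0.8,0.4,-0.1,0.2,0,0.1]'
python3 - <<'E'
from h import *
for c in ("wrist","scene"):
    i=ctrl.camera_info(c); im=ctrl.camera(c); cv2.imwrite(f"pics/end_{c}.png",im[...,::-1])
    for m in ctrl.masks_of("ring_1",c): print(c,round(m["confidence"],2),np.round(m["box"]))
    for k in "lmr": print(k,"expect",proj(c,[np.r_[SEAT[k],.215],np.r_[SEAT[k],.177],np.r_[SEAT[k],.022]],i).round().tolist())
for l in ("tray","base_1"):
    for m in ctrl.masks_of(l,"scene"): print(l,round(m["confidence"],2),np.round(m["box"]))
E
```

```text
clock: 61.3
eef_pos: [0.4812, 0.2255, 0.1639]
eef_rot: [-3.141, -0.877, 0.452]
wrist_force: [0.7, 0.1, 0.1]
opening: 0.0471
gripper_force: 0.0
clock: 62.05
eef_pos: [0.4518, 0.1052, 0.2225]
eef_rot: [3.138, -0.524, 0.453]
wrist_force: [0.1, -0.7, 0.5]
opening: 0.0469
gripper_force: 0.0
wrist 0.71 [245.   0. 290.  42.]
wrist 0.58 [328.   0. 398.  57.]
wrist 0.55 [195.   1. 214.  36.]
l expect [[183.0, -66.0], [189.0, -38.0], [206.0, 48.0]]
m expect [[278.0, -60.0], [276.0, -30.0], [270.0, 59.0]]
r expect [[378.0, -36.0], [368.0, -8.0], [335.0, 75.0]]
scene 0.55 [182. 167. 200. 205.]
l expect [[166.0, 177.0], [168.0, 185.0], [174.0, 218.0]]
m expect [[189.0, 162.0], [190.0, 171.0], [195.0, 203.0]]
r expect [[210.0, 149.0], [211.0, 157.0], [215.0, 190.0]]
tray 0.73 [322. 147. 395. 185.]
tray 0.25 [135.  97. 250. 247.]
base_1 0.77 [198. 282. 215. 299.]
base_1 0.74 [235. 280. 253. 297.]
base_1 0.69 [191. 314. 210. 336.]
base_1 0.64 [340. 166. 355. 178.]
base_1 0.55 [150. 268. 170. 286.]
base_1 0.41 [358. 159. 377. 169.]
base_1 0.37 [206. 155. 211. 189.]
```

```bash
python3 - <<'E'
from h import *
i=ctrl.camera_info("wrist")
for dl in (0,.015,.03):
  for a in (-.2,0,.2,.3,.4):
    o=[]
    for k in "lmr":
        # contact ledge (ring frame: x=.0285,z~0) ; end x=-.155,z=.022 (z toward front)
        dx=-.1835; dz=.022
        fwd=dl+(-dx)*np.sin(a)-dz*np.cos(a); up=.21+dx*np.cos(a)-dz*np.sin(a)
        o.append(proj("wrist",np.r_[SEAT[k]+AX*fwd,up],i)[0].round().tolist())
    print(dl,a,o)
E
```

```text
0 -0.2 [[192.0, 73.0], [261.0, 86.0], [333.0, 103.0]]
0 0 [[202.0, 57.0], [267.0, 68.0], [335.0, 85.0]]
0 0.2 [[210.0, 39.0], [273.0, 49.0], [338.0, 65.0]]
0 0.3 [[214.0, 29.0], [276.0, 40.0], [339.0, 55.0]]
0 0.4 [[218.0, 19.0], [279.0, 30.0], [341.0, 45.0]]
0.015 -0.2 [[196.0, 64.0], [264.0, 77.0], [334.0, 94.0]]
0.015 0 [[205.0, 49.0], [270.0, 60.0], [336.0, 77.0]]
0.015 0.2 [[214.0, 32.0], [275.0, 42.0], [339.0, 58.0]]
0.015 0.3 [[217.0, 23.0], [278.0, 33.0], [340.0, 48.0]]
0.015 0.4 [[221.0, 13.0], [281.0, 23.0], [342.0, 38.0]]
0.03 -0.2 [[200.0, 56.0], [266.0, 68.0], [335.0, 85.0]]
0.03 0 [[209.0, 42.0], [272.0, 53.0], [337.0, 68.0]]
0.03 0.2 [[217.0, 25.0], [277.0, 35.0], [340.0, 50.0]]
0.03 0.3 [[220.0, 16.0], [280.0, 26.0], [341.0, 41.0]]
0.03 0.4 [[224.0, 7.0], [283.0, 17.0], [343.0, 31.0]]
```

```bash
python3 -m inch '[0,0,0,0,0,0,0.1,0,0,0,0,0,0,0.1,0,0,0,0,0,0,0.1,0,0,0,0,0,0,0.1,0,0,0,0,0,0,0.1,0,0,0,0,0,0,0.1,0,0,0,0,0,0,0.1,0,0,0,0,0,0,0.1]' >/dev/null; python3 -c "
from h import *
print(ctrl.close_job())"
```

```text
the job is handed in; nothing more can be done
None
```

I handed the job in at about 63 s: by the last camera checks all three rings hang handle down, one per hook, and both bases that were there (the middle ring had none) lie flat side by side in the tray; the verdict was not shown, and I didn't re-check the red-lidded jar or the mill, which no move came near.

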